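# Clamp a sanding block in the planing jig and lock the bar with its thumb wedge

### The job

Clamp the cork sanding block in the planing jig so its face can be trued: draw the sliding bar well back by its black knob, lay the block flat, lengthways and centred on the bed between the fence and the jaw, and slide the bar up until the block is held snug against the fence. Then push the orange-tabbed thumb wedge along its ramp until it jams hard on the bar and stays there. The tab is under the little inspection light, so come in at a slant; do not strike the light, and leave the other things on the bench where they are.

Things in the scene. Friction and masses are not known exactly. Their poses are not given: they have to be found in the camera images.
- jig: fixed planing jig: plywood board 350 mm long (jig y), 140 deep, 20 thick; origin on the bench under its middle; jig z up, x away from the robot, y to the left at yaw 0 (yaw varies by 0.2 rad). The bed is the board's top, z = 0.020. The bar runs along y at x = 0 and passes under a steel ramp at x = -0.035..0.035, y = -0.165..-0.115, top at most z = 0.068
- fence_face (a point): middle of the lower edge of the face of the fixed dark wooden fence at the jig's left end: on the bed (z = 0.020) at jig x = 0, y = 0.125, axes as the jig's; the face looks to jig -y, is 90 mm wide (jig x) and reaches up to z = 0.052; the block's end goes against it
- bar (a joint): sliding bar with jaw, m: 0 = jaw face 60 mm from the fence, grows as it is drawn back to jig -y, to 0.070; jaw face at jig y = 0.065 - value, opening 0.060 + value (value about 0.030 on the 90 mm block). Jaw 70 mm wide (jig x), 22 thick, top at z = 0.050. Takes about 3 N to move, stays where it is left. Starts at 0 to 0.015, too narrow for the block
- bar_knob (a point): centre of the black round knob on top of the jaw, 26 mm across and 32 mm high (top at z = 0.090, jaw top below it at 0.050), 11 mm behind the jaw face; it moves with the bar
- wedge (a joint): thumb wedge, m along its ramp: 0 = drawn back, grows as it is pushed to jig +x (sinking 0.13 rad); it touches the bar near 0.035 and jams over the next few mm, the harder the push the tighter. 1.5 N moves it freely, 10 to 20 N jams it well; it holds by friction when let go. Starts at 0 to 0.012, just above the bar and clear of it
- tab_face (a point): centre of the flat front face (towards the robot, jig -x) of the upright orange thumb tab at the wedge's front end; the tab is 30 mm wide (jig y), 40 mm high (18 mm above and 22 mm below this point) and 12 mm thick; push this face along jig +x
- light: inspection light fixed to the jig, same origin and axes: head at jig x = -0.105..-0.035, y = -0.158..-0.103, z = 0.203..0.223; arm above it (top z = 0.234) to a post at x = 0.050, y = -0.14. It overhangs the tab: a tool straight down cannot push the tab home; one slanted 25 to 50 degrees, upper end leaning to the right (jig -y), or to the robot, passes under the head's edge
- block_center (a point): centre of the cork sanding block, 46 x 90 x 27 mm (x, y, z), half-way up (13.5 mm above what it lies on); y is its long way; it lies flat on the bench to the left or to the right of the jig; 60 g
- tin: open round brass tin with pins, 65 mm across, 28 high; origin at the centre of its underside. It may stand on either side of the jig, where the block does not lie. Bystander
- rosin: cake of rosin in a green collar, 45 mm across, 16 high, origin at the centre of its underside. Bystander
- spool: small turned wooden spool clamp with wing nut, standing, 35 mm across, 68 high, origin under its centre. Bystander
- brass_plane: brass finger plane 29 x 60 x 31 mm, origin under its centre. Bystander
- jar: glass varnish jar, 48 mm across, 109 high, origin under its centre. Bystander

How it is judged:
By the outcome, as a careful person would: the job done as asked, in the order asked, and still so for the second after the job is handed in, with the robot touching nothing.
It also fails if it takes over 72 s, if anything falls off the work surface, if the arm or the gripper's body presses on something with over 40 N, if the wrist force passes 120 N, or if a joint passes its speed limit or range.

### The arm

A 6-joint arm with a two-finger parallel gripper is mounted at the origin on a cart in front of the work surface, level with it; the furniture and walls round the work are solid. World frame = base frame: x ahead of the robot, y to its left, z up, the work surface at z = 0. Lengths are in m, angles in rad, forces in N, time in s.
With the tool pointing down it reaches from about 0.35 to 0.875 m from the base axis. Payload 4.2 kg.
Tool frame: the origin (TCP) lies at the centre of the arm's flange, where the gripper is bolted on; the fingertips stand 173 mm ahead of it and the grasp point (between the pads) lies 155 mm ahead of it; z points along the fingers, y is the line along which they close (so a half turn about z gives the same grasp; the last joint's range is limited). The gripper opens to 85 mm and grips with 20 to 120 N. Pads are 22 mm wide; open, the fingers measure 114 mm over their backs; the gripper's body (76 mm by 85 mm) begins 54 mm behind the grasp point. The pads swing forward as they close: fully open they stand 13 mm farther back than shut.
Start: joints at [-0.854, 0.385, 0.008, 0, -1.194, -0.259], TCP at [0.276, -0.561, 0.405] pointing down, gripper open.
Joint ranges: [-3.14, 3.14], [-1.21, 2.06], [-1.07, 1.41], [-3.16, 2.05], [-2.99, -0.16], [-3.1, 3.1]. Speed limits (rad/s): [2.79, 2.79, 3.14, 3.14, 3.14, 3.14].

### API

Orientations are given as [roll, pitch, yaw] about the fixed x, y, z axes, in that order (R = Rz(yaw) Ry(pitch) Rx(roll)).
In Python, from cell import sense, eyes, manip gives the robot as it stands.
- The arm moves only by the tool send_rows, never from a script. Its argument "increments" is a list of rows, each an object of numbers: "ax", "ay", "az": the turn, a rotation vector about the tool's x, y, z as a fraction of full scale; "x", "y", "z": the shift along the tool's x, y, z as a fraction of full scale; "gripper": the opening in per cent of the stroke, from 0 (shut) to 100 (fully open). In form: [{"ax": .., "ay": .., "az": .., "x": .., "y": .., "z": .., "gripper": ..}, ...]. A call has 1 to 8 rows; each row is the pose to reach, as a shift and turn from the pose commanded when the call began, along the tool's axes at that moment, turning the shorter way round; what a row does not reach only later rows make up. Full scale, the value 1, is 50 cm for a shift and 180 degrees for a turn. A row lasts 1/12 s, in which the tool goes at most 41.7 mm and 7.16 degrees, less where a joint would pass 70% of its speed; a pose out of reach is approached as far as the arm can. A call with a number of a shift or a turn outside -1 to 1 is refused whole. A call with a gripper value outside its range is refused whole. The fingers move at their own pace and stop on an object; "force" is the grip in N (left out, the last holds). Time passes only in rows, so rows that repeat a pose let the fingers close. It gives the time, the measured TCP pose, the force, the opening and the grip force at its end, in the units of the state.
- sense(): the state, without advancing time (a new reading comes with each control period).
- eyes.get_image(name): name is "scene" or "top" or "wrist"; returns (picture, depth): 400x640x3 uint8, blue, green, red; 400x640 float32, m along the optical axis (not along the pixel's ray), 0 where there is no reading.
- eyes.camera_info(name): a dict with "vertical_fov" (degrees; the focal length in pixels is half the picture's height over the tangent of half this angle, whatever the lens; pixels are square), "cx", "cy" (the principal point, pixels), "eye" and "rotation" of the camera in the world; the wrist camera has in their place "T_tool_cam" (4x4, takes a point from camera to tool coordinates, whose origin is the TCP and whose axes are the flange's). Camera axes: x right, y up, looking along -z (the intrinsics and any distortion apply to the point x, -y, -z); pixel columns grow to the right and rows downward; lengths in m; the calibration is good to about 2 mm. A picture is of the moment at which its call begins: read the wrist's pose just before it. camera_info takes no time and is no camera call.
- manip.sign_off(): hands the job in; it is judged then, once.
The state is a dict: "time": time; "joint_positions": joint angles; "qvel": joint speeds; "effort": joint torques, N m; "tool_pos": TCP position; "tcp_rot": TCP orientation; "ft_force": force on the tool from outside, world axes, zero at the start; "ft_torque": the same for the moment, N m; "grip_width": finger opening in m; "grasp_force": force on a finger pad.
Only numpy, scipy, OpenCV 4.12 (cv2) and the standard library are available. Lean on these libraries where they do the work, as an engineer would, in place of code of your own. Each camera call takes 0.05 s, during which the arm holds its last target. There are 200 camera calls.

## Working session

There is one attempt and no reset: what is moved stays moved. The work goes in short steps, Python scripts to look and compute and a tool call to move; the robot and the scene stay as the last step left them, time stands still between calls to the robot, and variables do not carry over. Pictures are saved under pics/ and viewed, at most 10 in all, crops included, and the job is handed in when it is done.

Besides the shell and the picture viewer there is one more tool, called after "Request:" as name(argument=value, ...), one argument or row to a line, values as JSON. send_rows: Moves the arm, as the interface text tells. Shift numbers are shares of 50 cm and turn numbers shares of 180 degrees, none past 1 either way. Its arguments: {"type":"object","properties":{"increments":{"type":"array"},"force":{"type":"number"}},"required":["increments"]}

```bash
ls; mkdir -p pics; python3 - <<'E'
from cell import sense, eyes
import cv2,numpy as np
for n in("scene","top"):
    p,d=eyes.get_image(n);cv2.imwrite(f"pics/{n}0.png",p);np.save(f"{n}0.npy",d);print(n,eyes.camera_info(n))
print(eyes.camera_info("wrist"));print(sense())
E
```

```text
pics
scene {'vertical_fov': 57.65308180721458, 'cx': 319.5681007412275, 'cy': 198.42896753857286, 'eye': array([0.03338343, 0.91614951, 0.58042754]), 'rotation': array([ 1.13435903,  0.0086207 , -2.61673809])}
top {'vertical_fov': 48.533422844894645, 'cx': 319.27753540906394, 'cy': 197.16761933584615, 'eye': array([0.35199673, 0.03579563, 1.26256049]), 'rotation': array([ 0.19245059, -0.02872256, -1.57073532])}
{'vertical_fov': 60.21844035971415, 'cx': 323.97095462986215, 'cy': 200.37202842055285, 'T_tool_cam': array([[-2.64001007e-04,  9.50964906e-01,  3.09298687e-01,
         8.02173130e-02],
       [ 9.99999852e-01,  1.03779137e-04,  5.34469294e-04,
        -1.42313070e-03],
       [ 4.76162791e-04,  3.09298782e-01, -9.50964793e-01,
         2.99510719e-02],
       [ 0.00000000e+00,  0.00000000e+00,  0.00000000e+00,
         1.00000000e+00]])}
{'time': 0.1, 'joint_positions': array([-8.54399560e-01,  3.85481853e-01,  6.75136937e-03, -4.69745060e-04,
       -1.19400270e+00, -2.58598464e-01]), 'qvel': array([ 6.24802411e-04, -1.66056189e-03,  1.29136687e-03, -8.35349926e-04,
        9.70190517e-05,  6.02601732e-04]), 'effort': array([-5.56799187e-04, -3.93319416e+01,  1.88929868e+01,  4.19797987e+00,
       -2.61272566e-03,  1.51038341e-05]), 'tool_pos': array([ 0.27618339, -0.56045801,  0.4037198 ]), 'tcp_rot': array([ 3.13960855e+00, -7.33707155e-05, -2.68396754e+00]), 'ft_force': array([-0.46613507, -0.57156223,  0.67306032]), 'ft_torque': array([0.00443431, 0.00086451, 0.01432172]), 'grasp_force': 0.0, 'grip_width': 0.08564335815704044}
```

View pics/top0.png

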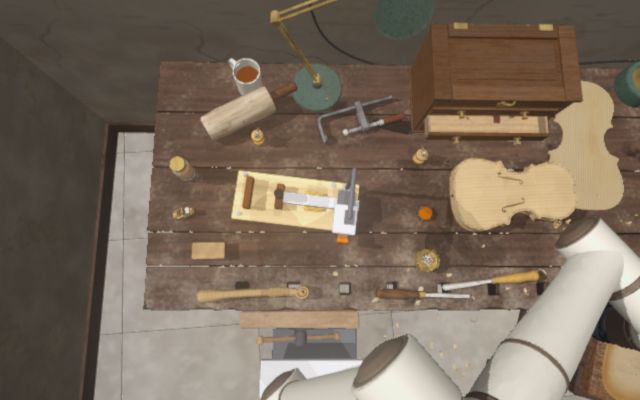

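View pics/scene0.png

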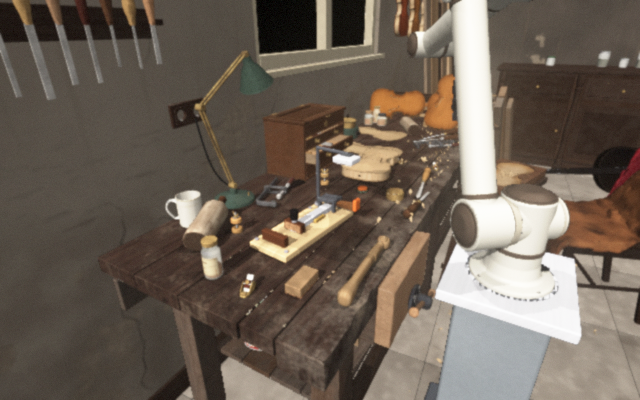

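The top view shows the jig at about (297,203), the cork block to its left at (208,250), the orange tab at (342,239), the brass plane at (183,212) and the jar at (181,167). The spool is near (258,136) or (420,156), the rosin at (426,213) and the tin at (428,260).

```bash
cat > h.py <<'E'
from cell import sense, eyes, manip
import cv2,numpy as np
from scipy.spatial.transform import Rotation as R
def rpy(v): return R.from_euler('xyz',v)
def cam(n,s=None):
    i=eyes.camera_info(n); f=200/np.tan(np.radians(i['vertical_fov']/2))
    if n=='wrist':
        s=s or sense(); T=np.eye(4);T[:3,:3]=rpy(s['tcp_rot']).as_matrix();T[:3,3]=s['tool_pos'];T=T@i['T_tool_cam']
        return f,i['cx'],i['cy'],T[:3,:3],T[:3,3]
    return f,i['cx'],i['cy'],rpy(i['rotation']).as_matrix(),np.array(i['eye'])
def atz(c,u,v,z):
    f,cx,cy,M,e=c; r=M@np.array([(u-cx)/f,-(v-cy)/f,-1]); return e+r*(z-e[2])/r[2]
def atd(c,u,v,d):
    f,cx,cy,M,e=c; return e+M@np.array([(u-cx)/f,-(v-cy)/f,-1])*d
def proj(c,p):
    f,cx,cy,M,e=c; q=M.T@(np.array(p)-e); return cx-f*q[0]/q[2],cy+f*q[1]/q[2]
def crop(n,p,x0,x1,y0,y1,k): cv2.imwrite(f'pics/{n}.png',cv2.resize(p[y0:y1,x0:x1],None,fx=k,fy=k,interpolation=cv2.INTER_CUBIC))
E
python3 - <<'E'
from h import *
c=cam('top');d=np.load('top0.npy')
for u,v in[(208,250),(200,285),(300,260),(240,215),(265,203),(342,239),(426,213),(345,222),(279,193)]:print(u,v,atd(c,u,v,d[v,u]).round(3))
p=cv2.imread('pics/top0.png');crop('t1',p,165,375,135,270,3.8)
E
```

```text
208 250 [0.443 0.307 0.028]
200 285 [0.348 0.33  0.002]
300 260 [ 0.417  0.054 -0.002]
240 215 [0.542 0.224 0.02 ]
265 203 [0.576 0.154 0.022]
342 239 [ 0.469 -0.059  0.084]
426 213 [ 0.551 -0.306  0.014]
345 222 [ 0.495 -0.055  0.227]
279 193 [0.591 0.111 0.09 ]
```

View pics/t1.png

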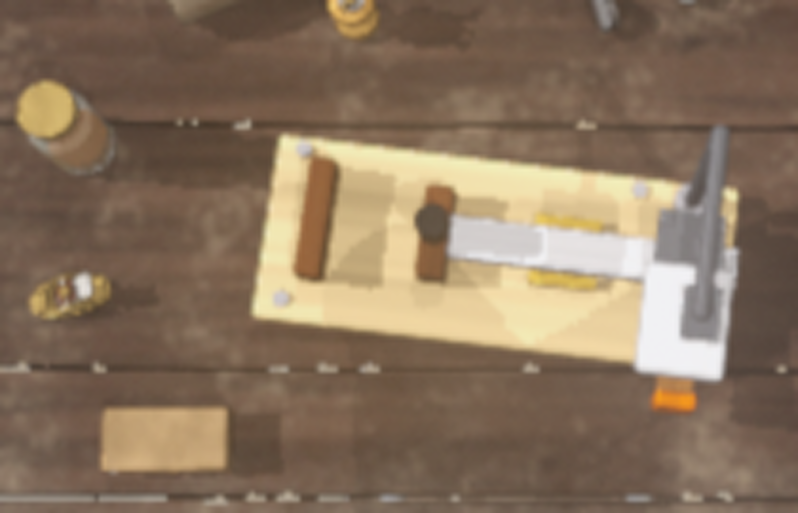

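The crop shows the board corners at crop pixels (280,136), (252,317) and (738,190), the fence at left (~318,217), the knob at (432,224), the tab at (675,400) and the block spanning (102..228, 407..471).

```bash
python3 - <<'E'
from h import *
c=cam('top');d=np.load('top0.npy')
g=lambda u,v,z:atz(c,165+(u+.5)/3.8-.5,135+(v+.5)/3.8-.5,z)
A=g(280,136,.02);B=g(252,317,.02);C=g(738,190,.02)
print(A,B,C,np.linalg.norm(A-B),np.linalg.norm(A-C))
yx=A-B; yaw1=np.arctan2(yx[1],yx[0]); yy=A-C; yaw2=np.arctan2(-yy[0],yy[1]); print('yaw',yaw1,yaw2)
o=(B+C)/2; print('origin',o)
yaw=yaw2*.7+yaw1*.3
Rz=R.from_euler('z',yaw).as_matrix()
J=lambda p:o*[1,1,0]+Rz@np.array(p)
k=g(432,224,.09);print('knob',k,Rz.T@(k-o*[1,1,0]))
print('tab',Rz.T@(g(675,400,.084)-o*[1,1,0]))
for u,v in[(102,407),(228,408),(228,471),(102,471)]:print('blk',g(u,v,.027))
# depth-based block
ys,xs=np.mgrid[240:262,185:230]
P=np.array([atd(c,u,v,d[v,u]) for u,v in zip(xs.ravel(),ys.ravel())]);m=P[P[:,2]>.02]
r=cv2.minAreaRect((m[:,:2]*1000).astype(np.float32));print(r)
m=P[P[:,2]>.02]
# jig by depth
ys,xs=np.mgrid[160:245,220:375]
P=np.array([atd(c,u,v,d[v,u]) for u,v in zip(xs.ravel(),ys.ravel())]);m=P[(P[:,2]>.012)&(P[:,2]<.06)]
print(cv2.minAreaRect((m[:,:2]*1000).astype(np.float32)))
# tab/knob by depth in jig frame
q=(P-o*[1,1,0])@Rz
t=q[(q[:,0]<-.075)&(q[:,2]>.05)&(q[:,2]<.12)];print('tab pts',t.min(0),t.max(0),np.median(t,0))
t=q[(q[:,2]>.08)&(q[:,2]<.1)&(q[:,1]>0)];print('knob pts',t.min(0),t.max(0),t.mean(0))
E
```

```text
[0.67120163 0.23282353 0.02      ] [0.53297686 0.2486393  0.02      ] [ 0.63162952 -0.11380292  0.02      ] 0.13912664903095553 0.34887798807456727
yaw -0.11392515064110247 -0.11367141781908854
origin [0.58230319 0.06741819 0.02      ]
knob [0.58979526 0.11238933 0.09      ] [0.00233932 0.04553089 0.09      ]
tab [-0.10094537 -0.13903943  0.084     ]
blk [0.46548228 0.35335205 0.027     ]
blk [0.46500241 0.26228411 0.027     ]
blk [0.41949859 0.26043491 0.027     ]
blk [0.41935043 0.35082681 0.027     ]
((417.5726623535156, 191.090576171875), (331.5005187988281, 61.435264587402344), 77.60648345947266)
((545.55712890625, 79.74356079101562), (371.4900207519531, 216.8253173828125), 83.3157730102539)
tab pts [-0.1073161  -0.1545896   0.05079728] [-0.08304459 -0.12516097  0.08747993] [-0.09903668 -0.13862466  0.07757215]
knob pts [-0.0079928   0.0336381   0.08030981] [0.01526439 0.05819119 0.0959207 ] [0.00392382 0.04562382 0.08932871]
```

```bash
cat >> h.py <<'E'
O=np.array([.5823,.0674,0]);YAW=-.1138;RJ=R.from_euler('z',YAW)
def J(*p): return O+RJ.apply(p)
def inJ(p): return RJ.inv().apply(np.array(p)-O)
def DOWN(yaw): return rpy([np.pi,0,yaw])
def go(pt,rot,ahead=.155,base=None):
    "increment taking the point `ahead` of the flange to pt with rotation rot"
    p0,r0=base or (sense()['tool_pos'],rpy(sense()['tcp_rot']))
    t=np.array(pt)-rot.apply([0,0,ahead]); s=r0.inv().apply(t-p0)/.5; a=(r0.inv()*rot).as_rotvec()/np.pi
    print(dict(zip(('ax','ay','az','x','y','z'),[float(v) for v in np.r_[a,s].round(4)])),'dist',np.linalg.norm(s*.5).round(3),'ang',np.degrees(np.linalg.norm(a*np.pi)).round(1))
    return t,rot
def st():
    s=sense();print('t',round(s['time'],2),'tcpJ',inJ(s['tool_pos']).round(4),'z',s['tool_pos'][2].round(4),'grasp',(inJ(s['tool_pos']+rpy(s['tcp_rot']).apply([0,0,.155]))).round(4),'rpy',s['tcp_rot'].round(3),'q',s['joint_positions'].round(2),'F',RJ.inv().apply(s['ft_force']).round(1),'w',s['grip_width'].round(4),'g',round(s['grasp_force'],1))
E
python3 -c "
from h import *
st()
D=DOWN(np.pi+YAW)
b=go(J(.002,.0455,.16),D)
b=go(J(.002,.0455,.074),D,base=b)"
```

```text
Traceback (most recent call last):
  File "h.py", line 29, in st
    s=sense();print('t',round(s['time'],2),'tcpJ',inJ(s['tool_pos']).round(4),'z',s['tool_pos'][2].round(4),'grasp',(inJ(s['tool_pos']+rpy(s['tcp_rot']).apply([0,0,.155]))).round(4),'rpy',s['tcp_rot'].round(3),'q',s['joint_positions'].round(2),'F',RJ.inv().apply(s['ft_force']).round(1),'w',s['grip_width'].round(4),'g',round(s['grasp_force'],1))
                                                                                                                                                                                                                                                                                                   ^^^^^^^^^^^^^^^^^^^^^
AttributeError: 'float' object has no attribute 'round'
```

```bash
sed -i "s/s\['grip_width'\].round(4)/round(s['grip_width'],4)/" h.py
python3 -c "
from h import *
st()
D=DOWN(np.pi+YAW)
b=go(J(.002,.0455,.2),D)
b=go(J(.002,.0455,.074),D,base=b)"
```

```text
t 0.1 tcpJ [-0.2328 -0.6586  0.4037] z 0.4037 grasp [-0.233  -0.6583  0.2487] rpy [ 3.14  -0.    -2.684] q [-0.85  0.39  0.01 -0.   -1.19 -0.26] F [-0.4 -0.6  0.7] w 0.0856 g 0.0
{'ax': 0.0006, 'ay': -0.0002, 'az': 0.1819, 'x': -1.1566, 'y': 0.9302, 'z': 0.0992} dist 0.744 ang 32.7
{'ax': 0.0, 'ay': 0.0, 'az': 0.0, 'x': 0.0, 'y': -0.0, 'z': 0.252} dist 0.126 ang 0.0
```

Request:
send_rows(
  increments=[
    {"z": -0.16,"gripper": 75},
    {"z": -0.16,"gripper": 75},
    {"az": 0.09,"x": -0.55,"y": 0.46,"z": -0.16,"gripper": 75},
    {"az": 0.09,"x": -0.55,"y": 0.46,"z": -0.16,"gripper": 75},
    {"az": 0.09,"x": -0.55,"y": 0.46,"z": -0.16,"gripper": 75},
    {"az": 0.09,"x": -0.55,"y": 0.46,"z": -0.16,"gripper": 75},
    {"az": 0.18,"x": -0.9,"y": 0.72,"z": -0.16,"gripper": 75},
    {"az": 0.18,"x": -0.9,"y": 0.72,"z": -0.16,"gripper": 75},
  ],
)

```text
invalid input at $.increments[0]: expected keys ax, ay, az, x, y, z, gripper
```

```bash
python3 -c "
from h import *
st()
D=DOWN(np.pi+YAW)
b=go(J(.002,.0455,.26),D)
b=go(J(.002,.0455,.2),D,base=b)"
```

```text
t 0.1 tcpJ [-0.2328 -0.6586  0.4037] z 0.4037 grasp [-0.233  -0.6583  0.2487] rpy [ 3.14  -0.    -2.684] q [-0.85  0.39  0.01 -0.   -1.19 -0.26] F [-0.4 -0.6  0.7] w 0.0856 g 0.0
{'ax': 0.0006, 'ay': -0.0002, 'az': 0.1819, 'x': -1.1566, 'y': 0.9304, 'z': -0.0208} dist 0.742 ang 32.7
{'ax': 0.0, 'ay': 0.0, 'az': 0.0, 'x': 0.0, 'y': -0.0, 'z': 0.12} dist 0.06 ang 0.0
```

Request:
send_rows(
  increments=[
    {"ax": 0,"ay": 0,"az": 0,"x": 0,"y": 0,"z": -0.16,"gripper": 75},
    {"ax": 0,"ay": 0,"az": 0,"x": 0,"y": 0,"z": -0.16,"gripper": 75},
    {"ax": 0,"ay": 0,"az": 0.09,"x": -0.55,"y": 0.46,"z": -0.16,"gripper": 75},
    {"ax": 0,"ay": 0,"az": 0.09,"x": -0.55,"y": 0.46,"z": -0.16,"gripper": 75},
    {"ax": 0,"ay": 0,"az": 0.09,"x": -0.55,"y": 0.46,"z": -0.16,"gripper": 75},
    {"ax": 0,"ay": 0,"az": 0.18,"x": -0.9,"y": 0.72,"z": -0.16,"gripper": 75},
    {"ax": 0,"ay": 0,"az": 0.18,"x": -0.9,"y": 0.72,"z": -0.16,"gripper": 75},
    {"ax": 0,"ay": 0,"az": 0.18,"x": -0.9,"y": 0.72,"z": -0.16,"gripper": 75},
  ],
)

```text
time: 0.77
tool_pos: [0.3757, -0.3435, 0.4844]
tcp_rot: [3.141, -0.0, 3.028]
ft_force: [1.2, -0.3, 0.5]
grip_width: 0.0641
grasp_force: 0.0
```

```bash
python3 -c "
from h import *
st()
D=DOWN(np.pi+YAW)
b=go(J(.002,.0455,.32),D)
b=go(J(.002,.0455,.2),D)"
```

```text
t 0.77 tcpJ [-0.1586 -0.4317  0.4844] z 0.4844 grasp [-0.1587 -0.4317  0.3294] rpy [ 3.141 -0.     3.028] q [-0.42  0.14 -0.13 -0.   -1.3  -1.26] F [ 1.2 -0.1  0.5] w 0.0641 g 0.0
{'ax': 0.0001, 'ay': -0.0002, 'az': 0.0002, 'x': -0.3217, 'y': 0.9543, 'z': 0.019} dist 0.504 ang 0.0
{'ax': 0.0001, 'ay': -0.0002, 'az': 0.0002, 'x': -0.3218, 'y': 0.9542, 'z': 0.259} dist 0.52 ang 0.0
```

Request:
send_rows(
  increments=[
    {"ax": 0,"ay": 0,"az": 0,"x": -0.32,"y": 0.954,"z": 0.02,"gripper": 75},
    {"ax": 0,"ay": 0,"az": 0,"x": -0.32,"y": 0.954,"z": 0.02,"gripper": 75},
    {"ax": 0,"ay": 0,"az": 0,"x": -0.32,"y": 0.954,"z": 0.02,"gripper": 75},
    {"ax": 0,"ay": 0,"az": 0,"x": -0.32,"y": 0.954,"z": 0.02,"gripper": 75},
    {"ax": 0,"ay": 0,"az": 0,"x": -0.32,"y": 0.954,"z": 0.02,"gripper": 75},
    {"ax": 0,"ay": 0,"az": 0,"x": -0.32,"y": 0.954,"z": 0.02,"gripper": 75},
    {"ax": 0,"ay": 0,"az": 0,"x": -0.32,"y": 0.954,"z": 0.02,"gripper": 75},
    {"ax": 0,"ay": 0,"az": 0,"x": -0.32,"y": 0.954,"z": 0.02,"gripper": 75},
  ],
)

```text
time: 1.43
tool_pos: [0.515, -0.0402, 0.478]
tcp_rot: [3.142, -0.0, 3.034]
ft_force: [1.1, -1.6, 0.2]
grip_width: 0.064
grasp_force: 0.0
```

```bash
python3 -c "
from h import *
st()
D=DOWN(np.pi+YAW)
b=go(J(.002,.0455,.2),D)"
```

```text
t 1.43 tcpJ [-0.0546 -0.1145  0.478 ] z 0.478 grasp [-0.0547 -0.1145  0.323 ] rpy [ 3.142 -0.     3.034] q [ 0.24  0.15 -0.13 -0.   -1.29 -1.91] F [ 1.3 -1.4  0.2] w 0.064 g 0.0
{'ax': 0.0, 'ay': -0.0001, 'az': 0.0021, 'x': -0.1154, 'y': 0.3193, 'z': 0.2459} dist 0.21 ang 0.4
```

Request:
send_rows(
  increments=[
    {"ax": 0,"ay": 0,"az": 0,"x": -0.115,"y": 0.32,"z": 0,"gripper": 75},
    {"ax": 0,"ay": 0,"az": 0,"x": -0.115,"y": 0.32,"z": 0,"gripper": 75},
    {"ax": 0,"ay": 0,"az": 0,"x": -0.115,"y": 0.32,"z": 0,"gripper": 75},
    {"ax": 0,"ay": 0,"az": 0,"x": -0.115,"y": 0.32,"z": 0.2,"gripper": 75},
    {"ax": 0,"ay": 0,"az": 0,"x": -0.115,"y": 0.32,"z": 0.28,"gripper": 75},
    {"ax": 0,"ay": 0,"az": 0,"x": -0.115,"y": 0.32,"z": 0.28,"gripper": 75},
    {"ax": 0,"ay": 0,"az": 0,"x": -0.115,"y": 0.32,"z": 0.28,"gripper": 75},
    {"ax": 0,"ay": 0,"az": 0,"x": -0.115,"y": 0.32,"z": 0.28,"gripper": 75},
  ],
)

```text
time: 2.1
tool_pos: [0.588, 0.1112, 0.3312]
tcp_rot: [-3.136, -0.012, 3.034]
ft_force: [-0.6, -0.3, -0.3]
grip_width: 0.0643
grasp_force: 0.0
```

```bash
python3 -c "
from h import *
st()
D=DOWN(np.pi+YAW)
b=go(J(.002,.0455,.074),D)
s=sense();c=cam('wrist',s);p,d=eyes.get_image('wrist');cv2.imwrite('pics/w1.png',p);np.save('w1.npy',d)
for n,q in dict(knob=J(.002,.0455,.09),fa=J(-.045,.125,.052),fb=J(.045,.125,.052)).items():print(n,proj(c,q))"
```

```text
t 2.1 tcpJ [0.0006 0.0442 0.3312] z 0.3312 grasp [-0.0012  0.0433  0.1762] rpy [-3.136 -0.012  3.034] q [ 0.46  0.4  -0.16 -0.   -1.02 -2.13] F [-0.6 -0.3 -0.3] w 0.0643 g 0.0
{'ax': -0.0018, 'ay': -0.0039, 'az': 0.002, 'x': -0.0052, 'y': 0.0038, 'z': 0.2044} dist 0.102 ang 0.8
knob (np.float64(330.7167339570675), np.float64(221.88061783157792))
fa (np.float64(441.09534295707834), np.float64(142.90145926675643))
fb (np.float64(429.0049438864283), np.float64(256.0411189518212))
```

View pics/w1.png

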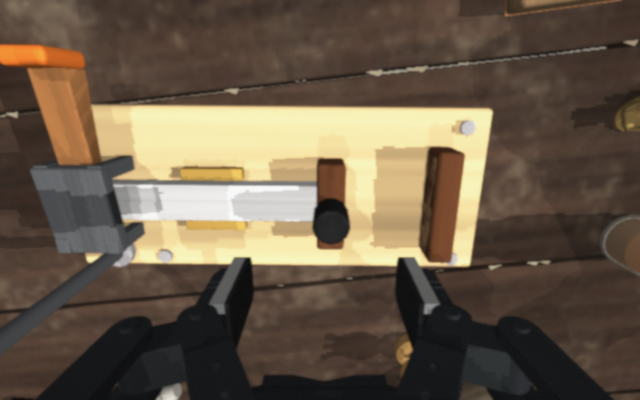

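The wrist view shows the knob top at (331,221), as predicted, and the fence face edge at (441,148)–(429,260), about 4 px lower than predicted. I shift the jig origin 2 mm in jig +x.

Request:
send_rows(
  increments=[
    {"ax": -0.0018,"ay": -0.0039,"az": 0.002,"x": -0.005,"y": 0.004,"z": 0.1,"gripper": 75},
    {"ax": -0.0018,"ay": -0.0039,"az": 0.002,"x": -0.005,"y": 0.004,"z": 0.15,"gripper": 75},
    {"ax": -0.0018,"ay": -0.0039,"az": 0.002,"x": -0.005,"y": 0.004,"z": 0.2,"gripper": 75},
    {"ax": -0.0018,"ay": -0.0039,"az": 0.002,"x": -0.005,"y": 0.004,"z": 0.2,"gripper": 75},
    {"ax": -0.0018,"ay": -0.0039,"az": 0.002,"x": -0.005,"y": 0.004,"z": 0.2,"gripper": 75},
    {"ax": -0.0018,"ay": -0.0039,"az": 0.002,"x": -0.005,"y": 0.004,"z": 0.2,"gripper": 75},
  ],
)

```text
time: 2.65
tool_pos: [0.5933, 0.1125, 0.2414]
tcp_rot: [3.134, 0.018, 3.028]
ft_force: [0.7, 0.4, 0.2]
grip_width: 0.064
grasp_force: 0.0
```

```bash
cat >> h.py <<'E'
O=J(.002,0,0)
E
python3 -c "
from h import *
st()
b=go(J(0,.0455,.074),DOWN(np.pi+YAW))"
```

```text
t 2.65 tcpJ [0.0038 0.0461 0.2414] z 0.2414 grasp [0.0065 0.0473 0.0865] rpy [3.134 0.018 3.028] q [ 0.46  0.5  -0.25  0.   -0.79 -2.14] F [0.6 0.5 0.2] w 0.064 g 0.0
{'ax': 0.0025, 'ay': 0.0056, 'az': 0.0001, 'x': 0.008, 'y': -0.0014, 'z': 0.0247} dist 0.013 ang 1.1
```

Request:
send_rows(
  increments=[
    {"ax": 0,"ay": 0,"az": 0,"x": 0,"y": 0,"z": 0,"gripper": 75},
    {"ax": 0,"ay": 0,"az": 0,"x": 0,"y": 0,"z": 0,"gripper": 75},
    {"ax": 0,"ay": 0,"az": 0,"x": 0,"y": 0,"z": 0,"gripper": 75},
    {"ax": 0,"ay": 0,"az": 0,"x": 0,"y": 0,"z": 0,"gripper": 75},
  ],
)

```text
time: 2.98
tool_pos: [0.5921, 0.1124, 0.2393]
tcp_rot: [3.135, 0.014, 3.028]
ft_force: [0.7, -0.2, -0.4]
grip_width: 0.0639
grasp_force: 0.0
```

```bash
python3 -c "
from h import *
st()
b=go(J(0,.0455,.074),DOWN(np.pi+YAW))"
```

```text
t 2.98 tcpJ [0.0026 0.0458 0.2393] z 0.2393 grasp [0.0048 0.0469 0.0843] rpy [3.135 0.014 3.028] q [ 0.46  0.51 -0.26  0.   -0.79 -2.14] F [ 0.7 -0.1 -0.4] w 0.0639 g 0.0
{'ax': 0.0021, 'ay': 0.0044, 'az': -0.0, 'x': 0.0055, 'y': -0.0008, 'z': 0.0205} dist 0.011 ang 0.9
```

Request:
send_rows(
  increments=[
    {"ax": 0.002,"ay": 0.0044,"az": 0,"x": 0.0055,"y": -0.001,"z": 0.0205,"gripper": 75},
    {"ax": 0.002,"ay": 0.0044,"az": 0,"x": 0.0055,"y": -0.001,"z": 0.0205,"gripper": 75},
    {"ax": 0.002,"ay": 0.0044,"az": 0,"x": 0.0055,"y": -0.001,"z": 0.0205,"gripper": 0},
    {"ax": 0.002,"ay": 0.0044,"az": 0,"x": 0.0055,"y": -0.001,"z": 0.0205,"gripper": 0},
    {"ax": 0.002,"ay": 0.0044,"az": 0,"x": 0.0055,"y": -0.001,"z": 0.0205,"gripper": 0},
    {"ax": 0.002,"ay": 0.0044,"az": 0,"x": 0.0055,"y": -0.001,"z": 0.0205,"gripper": 0},
    {"ax": 0.002,"ay": 0.0044,"az": 0,"x": 0.0055,"y": -0.001,"z": 0.0205,"gripper": 0},
    {"ax": 0.002,"ay": 0.0044,"az": 0,"x": 0.0055,"y": -0.001,"z": 0.0205,"gripper": 0},
  ],
  force=30,
)

```text
time: 3.65
tool_pos: [0.5894, 0.1124, 0.228]
tcp_rot: [-3.141, -0.001, 3.028]
ft_force: [0.8, 0.6, -0.2]
grip_width: 0.0252
grasp_force: 29.7
```

```bash
python3 -c "
from h import *
st()
b=go(J(0,-.011,.074),DOWN(np.pi+YAW))"
```

```text
t 3.65 tcpJ [-0.      0.0455  0.228 ] z 0.228 grasp [-0.0002  0.0455  0.073 ] rpy [-3.141e+00 -1.000e-03  3.028e+00] q [ 0.46  0.52 -0.27 -0.   -0.79 -2.14] F [ 0.7  0.7 -0.2] w 0.0252 g 29.7
{'ax': -0.0, 'ay': -0.0003, 'az': -0.0, 'x': -0.0001, 'y': -0.1131, 'z': -0.002} dist 0.057 ang 0.1
```

Request:
send_rows(
  increments=[
    {"ax": 0,"ay": 0,"az": 0,"x": 0,"y": -0.02,"z": 0,"gripper": 0},
    {"ax": 0,"ay": 0,"az": 0,"x": 0,"y": -0.04,"z": 0,"gripper": 0},
    {"ax": 0,"ay": 0,"az": 0,"x": 0,"y": -0.06,"z": 0,"gripper": 0},
    {"ax": 0,"ay": 0,"az": 0,"x": 0,"y": -0.08,"z": 0,"gripper": 0},
    {"ax": 0,"ay": 0,"az": 0,"x": 0,"y": -0.095,"z": 0,"gripper": 0},
    {"ax": 0,"ay": 0,"az": 0,"x": 0,"y": -0.11,"z": 0,"gripper": 0},
    {"ax": 0,"ay": 0,"az": 0,"x": 0,"y": -0.11,"z": 0,"gripper": 0},
    {"ax": 0,"ay": 0,"az": 0,"x": 0,"y": -0.11,"z": 0,"gripper": 0},
  ],
)

```text
time: 4.32
tool_pos: [0.583, 0.056, 0.228]
tcp_rot: [-3.139, -0.002, 3.027]
ft_force: [1.2, -3.8, 0.1]
grip_width: 0.0253
grasp_force: 30.0
```

```bash
python3 -c "
from h import *
st()"
```

```text
t 4.32 tcpJ [ 0.     -0.0112  0.228 ] z 0.228 grasp [-0.0003 -0.0115  0.073 ] rpy [-3.139e+00 -2.000e-03  3.027e+00] q [ 0.37  0.5  -0.3   0.   -0.77 -2.06] F [ 1.7 -3.6  0.1] w 0.0253 g 30.0
```

Request:
send_rows(
  increments=[
    {"ax": 0,"ay": 0,"az": 0,"x": 0,"y": 0,"z": 0,"gripper": 75},
    {"ax": 0,"ay": 0,"az": 0,"x": 0,"y": 0,"z": 0,"gripper": 75},
    {"ax": 0,"ay": 0,"az": 0,"x": 0,"y": 0,"z": 0,"gripper": 75},
    {"ax": 0,"ay": 0,"az": 0,"x": 0,"y": 0,"z": 0,"gripper": 100},
    {"ax": 0,"ay": 0,"az": 0,"x": 0,"y": 0,"z": -0.07,"gripper": 100},
    {"ax": 0,"ay": 0,"az": 0,"x": 0,"y": 0,"z": -0.14,"gripper": 100},
    {"ax": 0,"ay": 0,"az": 0,"x": 0,"y": 0,"z": -0.22,"gripper": 100},
    {"ax": 0,"ay": 0,"az": 0,"x": 0,"y": 0,"z": -0.22,"gripper": 100},
  ],
)

```text
time: 4.98
tool_pos: [0.5853, 0.0584, 0.3468]
tcp_rot: [3.138, 0.014, 3.03]
ft_force: [1.8, 0.3, 1.4]
grip_width: 0.0851
grasp_force: 0.0
```

```bash
python3 -c "
from h import *
st()
b=go([.442,.307,.15],DOWN(-np.pi/2))"
```

```text
t 4.98 tcpJ [ 0.002  -0.0086  0.3468] z 0.3468 grasp [ 0.0042 -0.008   0.1918] rpy [3.138 0.014 3.03 ] q [ 0.38  0.37 -0.17  0.   -1.01 -2.06] F [1.7 0.5 1.4] w 0.0851 g 0.0
{'ax': -0.0028, 'ay': 0.0045, 'az': -0.5355, 'x': 0.3414, 'y': 0.462, 'z': 0.0807} dist 0.29 ang 96.4
```

Request:
send_rows(
  increments=[
    {"ax": 0,"ay": 0,"az": -0.535,"x": 0.34,"y": 0.46,"z": 0,"gripper": 100},
    {"ax": 0,"ay": 0,"az": -0.535,"x": 0.34,"y": 0.46,"z": 0,"gripper": 100},
    {"ax": 0,"ay": 0,"az": -0.535,"x": 0.34,"y": 0.46,"z": 0,"gripper": 100},
    {"ax": 0,"ay": 0,"az": -0.535,"x": 0.34,"y": 0.46,"z": 0,"gripper": 100},
    {"ax": 0,"ay": 0,"az": -0.535,"x": 0.34,"y": 0.46,"z": 0,"gripper": 100},
    {"ax": 0,"ay": 0,"az": -0.535,"x": 0.34,"y": 0.46,"z": 0.04,"gripper": 100},
    {"ax": 0,"ay": 0,"az": -0.535,"x": 0.34,"y": 0.46,"z": 0.07,"gripper": 100},
    {"ax": 0,"ay": 0,"az": -0.535,"x": 0.34,"y": 0.46,"z": 0.07,"gripper": 100},
  ],
)

```text
time: 5.65
tool_pos: [0.4372, 0.3089, 0.3001]
tcp_rot: [3.139, -0.005, -2.244]
ft_force: [0.6, -0.8, -0.4]
grip_width: 0.0855
grasp_force: 0.0
```

```bash
python3 -c "
from h import *
st()
b=go([.442,.307,.15],DOWN(-np.pi/2))"
```

```text
t 5.65 tcpJ [-0.1736  0.2235  0.3001] z 0.3001 grasp [-0.1744  0.223   0.1451] rpy [ 3.139 -0.005 -2.244] q [ 0.92  0.34 -0.35 -0.   -0.88 -1.59] F [ 0.7 -0.7 -0.4] w 0.0855 g 0.0
{'ax': 0.0013, 'ay': -0.0013, 'az': -0.2143, 'x': -0.003, 'y': -0.0099, 'z': -0.0098} dist 0.007 ang 38.6
```

Request:
send_rows(
  increments=[
    {"ax": 0,"ay": 0,"az": -0.214,"x": -0.002,"y": -0.006,"z": 0,"gripper": 100},
    {"ax": 0,"ay": 0,"az": -0.214,"x": -0.002,"y": -0.006,"z": 0,"gripper": 100},
    {"ax": 0,"ay": 0,"az": -0.214,"x": -0.002,"y": -0.006,"z": 0,"gripper": 100},
    {"ax": 0,"ay": 0,"az": -0.214,"x": -0.002,"y": -0.006,"z": 0,"gripper": 100},
    {"ax": 0,"ay": 0,"az": -0.214,"x": -0.002,"y": -0.006,"z": 0,"gripper": 100},
    {"ax": 0,"ay": 0,"az": -0.214,"x": -0.002,"y": -0.006,"z": 0,"gripper": 100},
    {"ax": 0,"ay": 0,"az": -0.214,"x": -0.002,"y": -0.006,"z": 0,"gripper": 100},
    {"ax": 0,"ay": 0,"az": -0.214,"x": -0.002,"y": -0.006,"z": 0,"gripper": 100},
  ],
)

```text
time: 6.32
tool_pos: [0.4432, 0.3045, 0.303]
tcp_rot: [3.14, -0.0, -1.584]
ft_force: [0.2, 0.0, 0.4]
grip_width: 0.0855
grasp_force: 0.0
```

```bash
python3 -c "
from h import *
st()
s=sense();c=cam('wrist',s);p,d=eyes.get_image('wrist');cv2.imwrite('pics/w2.png',p)
for q in [(.465,.352),(.465,.262),(.419,.262),(.419,.352)]:print(proj(c,[*q,.027]))
b=go([.442,.307,.024],DOWN(-np.pi/2))"
```

```text
t 6.32 tcpJ [-0.1671  0.2197  0.303 ] z 0.303 grasp [-0.1673  0.2197  0.148 ] rpy [ 3.14  -0.    -1.584] q [ 0.9   0.34 -0.35 -0.   -0.89 -0.92] F [0.2 0.  0.4] w 0.0855 g 0.0
(np.float64(296.70945080950816), np.float64(259.16202932700423))
(np.float64(291.8775340660714), np.float64(145.7943597004198))
(np.float64(356.3811115336205), np.float64(144.8788034540026))
(np.float64(354.665649812515), np.float64(258.38670532217424))
{'ax': 0.0005, 'ay': -0.0001, 'az': -0.0043, 'x': -0.0052, 'y': 0.0022, 'z': 0.2479} dist 0.124 ang 0.8
```

View pics/w2.png

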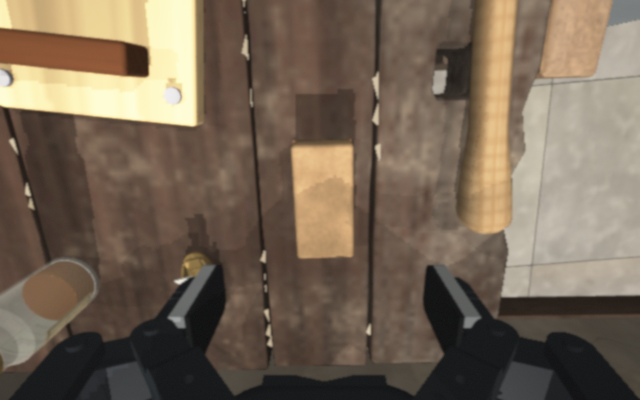

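The block spans (292..353, 143..258) in this view, so its centre is near (0.443, 0.307), it lies square and the sides are clear. I go down and grip it.

Request:
send_rows(
  increments=[
    {"ax": 0,"ay": 0,"az": -0.004,"x": -0.005,"y": 0.001,"z": 0.07,"gripper": 100},
    {"ax": 0,"ay": 0,"az": -0.004,"x": -0.005,"y": 0.001,"z": 0.14,"gripper": 100},
    {"ax": 0,"ay": 0,"az": -0.004,"x": -0.005,"y": 0.001,"z": 0.19,"gripper": 100},
    {"ax": 0,"ay": 0,"az": -0.004,"x": -0.005,"y": 0.001,"z": 0.23,"gripper": 100},
    {"ax": 0,"ay": 0,"az": -0.004,"x": -0.005,"y": 0.001,"z": 0.25,"gripper": 100},
    {"ax": 0,"ay": 0,"az": -0.004,"x": -0.005,"y": 0.001,"z": 0.25,"gripper": 100},
    {"ax": 0,"ay": 0,"az": -0.004,"x": -0.005,"y": 0.001,"z": 0.25,"gripper": 100},
  ],
)

```text
time: 6.95
tool_pos: [0.443, 0.3071, 0.1782]
tcp_rot: [3.14, -0.001, -1.571]
ft_force: [0.8, 0.3, 1.2]
grip_width: 0.0855
grasp_force: 0.0
```

```bash
python3 -c "
from h import *
st();print(sense()['tool_pos'])
b=go([.443,.307,.023],DOWN(-np.pi/2))"
```

```text
t 6.95 tcpJ [-0.1676  0.2223  0.1782] z 0.1782 grasp [-0.1678  0.2222  0.0232] rpy [ 3.140e+00 -1.000e-03 -1.571e+00] q [ 0.91  0.52 -0.46 -0.   -0.6  -0.91] F [0.8 0.4 1.2] w 0.0855 g 0.0
[0.44298778 0.30708554 0.17824044]
{'ax': 0.0004, 'ay': -0.0002, 'az': 0.0, 'x': 0.0002, 'y': -0.0, 'z': 0.0005} dist 0.0 ang 0.1
```

Request:
send_rows(
  increments=[
    {"ax": 0,"ay": 0,"az": 0,"x": 0,"y": 0,"z": 0,"gripper": 30},
    {"ax": 0,"ay": 0,"az": 0,"x": 0,"y": 0,"z": 0,"gripper": 30},
    {"ax": 0,"ay": 0,"az": 0,"x": 0,"y": 0,"z": 0,"gripper": 30},
    {"ax": 0,"ay": 0,"az": 0,"x": 0,"y": 0,"z": 0,"gripper": 30},
    {"ax": 0,"ay": 0,"az": 0,"x": 0,"y": 0,"z": 0,"gripper": 30},
    {"ax": 0,"ay": 0,"az": 0,"x": 0,"y": 0,"z": -0.06,"gripper": 30},
    {"ax": 0,"ay": 0,"az": 0,"x": 0,"y": 0,"z": -0.12,"gripper": 30},
    {"ax": 0,"ay": 0,"az": 0,"x": 0,"y": 0,"z": -0.2,"gripper": 30},
  ],
  force=25,
)

```text
time: 7.62
tool_pos: [0.4422, 0.306, 0.2771]
tcp_rot: [3.136, -0.005, -1.571]
ft_force: [1.4, 1.2, -0.7]
grip_width: 0.0458
grasp_force: 26.0
```

```bash
python3 -c "
from h import *
st();s=sense()
D=DOWN(-np.pi/2+YAW)
b=go(J(0,.0765,.12),D,base=(np.array([.443,.3071,.2772]),rpy([np.pi,0,-np.pi/2])))
b=go(J(0,.0765,.0445),D,base=b)"
```

```text
t 7.62 tcpJ [-0.1683  0.2212  0.2771] z 0.2771 grasp [-0.1692  0.2204  0.1221] rpy [ 3.136 -0.005 -1.571] q [ 0.91  0.37 -0.37 -0.   -0.83 -0.91] F [ 1.3  1.4 -0.7] w 0.0458 g 26.0
{'ax': 0.0, 'ay': -0.0, 'az': 0.0362, 'x': 0.3278, 'y': -0.2999, 'z': 0.0044} dist 0.222 ang 6.5
{'ax': 0.0, 'ay': 0.0, 'az': 0.0, 'x': 0.0, 'y': -0.0, 'z': 0.151} dist 0.076 ang 0.0
```

Request:
send_rows(
  increments=[
    {"ax": 0,"ay": 0,"az": 0.036,"x": 0.328,"y": -0.3,"z": 0,"gripper": 30},
    {"ax": 0,"ay": 0,"az": 0.036,"x": 0.328,"y": -0.3,"z": 0,"gripper": 30},
    {"ax": 0,"ay": 0,"az": 0.036,"x": 0.328,"y": -0.3,"z": 0,"gripper": 30},
    {"ax": 0,"ay": 0,"az": 0.036,"x": 0.328,"y": -0.3,"z": 0,"gripper": 30},
    {"ax": 0,"ay": 0,"az": 0.036,"x": 0.328,"y": -0.3,"z": 0,"gripper": 30},
    {"ax": 0,"ay": 0,"az": 0.036,"x": 0.328,"y": -0.3,"z": 0,"gripper": 30},
    {"ax": 0,"ay": 0,"az": 0.036,"x": 0.328,"y": -0.3,"z": 0,"gripper": 30},
    {"ax": 0,"ay": 0,"az": 0.036,"x": 0.328,"y": -0.3,"z": 0,"gripper": 30},
  ],
)

```text
time: 8.28
tool_pos: [0.5928, 0.1421, 0.2773]
tcp_rot: [3.139, -0.001, -1.686]
ft_force: [-0.4, 0.2, -1.1]
grip_width: 0.0455
grasp_force: 26.1
```

Request:
send_rows(
  increments=[
    {"ax": 0,"ay": 0,"az": 0,"x": 0,"y": 0,"z": 0,"gripper": 30},
    {"ax": 0,"ay": 0,"az": 0,"x": 0,"y": 0,"z": 0,"gripper": 30},
  ],
)

```text
time: 8.45
tool_pos: [0.592, 0.1439, 0.2779]
tcp_rot: [3.14, -0.001, -1.682]
ft_force: [1.0, 0.2, -0.4]
grip_width: 0.0457
grasp_force: 26.1
```

```bash
python3 -c "
from h import *
st();s=sense();c=cam('wrist',s)
go(J(0,.0765,.044),DOWN(-np.pi/2+YAW))
p,d=eyes.get_image('wrist');cv2.imwrite('pics/w3.png',p)
for q in [(-.045,.125,.052),(.045,.125,.052),(-.035,0,.05),(.035,0,.05),(-.07,.175,.02)]:print(q,proj(c,J(*q)))"
```

```text
t 8.45 tcpJ [-0.001   0.0771  0.2779] z 0.2779 grasp [-0.0013  0.077   0.1229] rpy [ 3.140e+00 -1.000e-03 -1.682e+00] q [ 0.5   0.47 -0.2  -0.   -0.9  -0.61] F [ 0.9  0.3 -0.4] w 0.0457 g 26.1
{'ax': 0.0006, 'ay': -0.0002, 'az': 0.0008, 'x': 0.0011, 'y': -0.0023, 'z': 0.1579} dist 0.079 ang 0.2
(-0.045, 0.125, 0.052) (np.float64(390.32345912995766), np.float64(295.2269036059912))
(0.045, 0.125, 0.052) (np.float64(253.13056409988462), np.float64(295.1264907527477))
(-0.035, 0, 0.05) (np.float64(385.4739349658632), np.float64(96.2352600252536))
(0.035, 0, 0.05) (np.float64(258.1297248503113), np.float64(95.94583176568761))
(-0.07, 0.175, 0.02) (np.float64(410.56935166235047), np.float64(327.0032404964656))
```

View pics/w3.png

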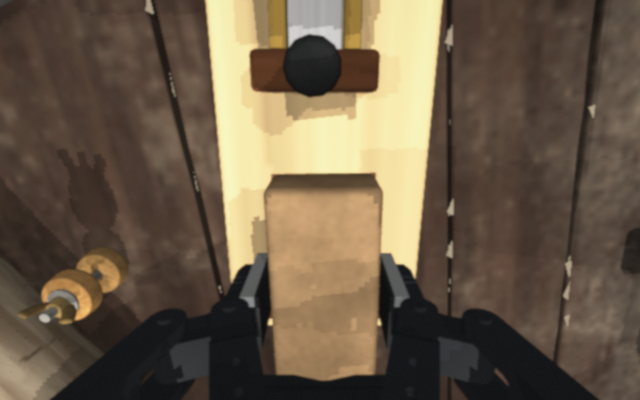

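The held block is centred at column 324 (267..381). The jaw is at 250..379, row 92, so it lies about 3–5 mm further in jig +x than the block. I set the target at jig x +2.5 mm and lower.

Request:
send_rows(
  increments=[
    {"ax": 0,"ay": 0,"az": 0.001,"x": 0.001,"y": -0.007,"z": 0.04,"gripper": 30},
    {"ax": 0,"ay": 0,"az": 0.001,"x": 0.001,"y": -0.007,"z": 0.08,"gripper": 30},
    {"ax": 0,"ay": 0,"az": 0.001,"x": 0.001,"y": -0.007,"z": 0.11,"gripper": 30},
    {"ax": 0,"ay": 0,"az": 0.001,"x": 0.001,"y": -0.007,"z": 0.135,"gripper": 30},
    {"ax": 0,"ay": 0,"az": 0.001,"x": 0.001,"y": -0.007,"z": 0.15,"gripper": 30},
    {"ax": 0,"ay": 0,"az": 0.001,"x": 0.001,"y": -0.007,"z": 0.156,"gripper": 30},
    {"ax": 0,"ay": 0,"az": 0.001,"x": 0.001,"y": -0.007,"z": 0.156,"gripper": 30},
    {"ax": 0,"ay": 0,"az": 0.001,"x": 0.001,"y": -0.007,"z": 0.156,"gripper": 30},
  ],
)

```text
time: 9.17
tool_pos: [0.5963, 0.1426, 0.2006]
tcp_rot: [3.141, 0.0, -1.686]
ft_force: [0.5, 0.1, -0.2]
grip_width: 0.0451
grasp_force: 25.9
```

```bash
python3 -c "
from h import *
st();go(J(.0025,.0765,.043),DOWN(-np.pi/2+YAW))"
```

```text
t 9.17 tcpJ [0.0033 0.0763 0.2006] z 0.2006 grasp [0.0033 0.0763 0.0456] rpy [ 3.141  0.    -1.686] q [ 0.5   0.57 -0.25 -0.   -0.74 -0.61] F [ 0.5  0.1 -0.2] w 0.0451 g 25.9
{'ax': 0.0001, 'ay': 0.0, 'az': -0.0004, 'x': -0.0004, 'y': 0.0017, 'z': 0.0052} dist 0.003 ang 0.1
```

Request:
send_rows(
  increments=[
    {"ax": 0,"ay": 0,"az": 0,"x": 0,"y": 0.001,"z": 0.003,"gripper": 30},
    {"ax": 0,"ay": 0,"az": 0,"x": 0,"y": 0.001,"z": 0.006,"gripper": 30},
    {"ax": 0,"ay": 0,"az": 0,"x": 0,"y": 0.001,"z": 0.006,"gripper": 30},
    {"ax": 0,"ay": 0,"az": 0,"x": 0,"y": 0.001,"z": 0.006,"gripper": 30},
  ],
)

```text
time: 9.5
tool_pos: [0.596, 0.1425, 0.1993]
tcp_rot: [-3.141, 0.001, -1.686]
ft_force: [-3.0, 1.2, 9.1]
grip_width: 0.0457
grasp_force: 26.9
```

Request:
send_rows(
  increments=[
    {"ax": 0,"ay": 0,"az": 0,"x": 0,"y": 0,"z": 0,"gripper": 90},
    {"ax": 0,"ay": 0,"az": 0,"x": 0,"y": 0,"z": 0,"gripper": 90},
    {"ax": 0,"ay": 0,"az": 0,"x": 0,"y": 0,"z": 0,"gripper": 90},
    {"ax": 0,"ay": 0,"az": 0,"x": 0,"y": 0,"z": 0,"gripper": 90},
    {"ax": 0,"ay": 0,"az": 0,"x": 0,"y": 0,"z": -0.06,"gripper": 90},
    {"ax": 0,"ay": 0,"az": 0,"x": 0,"y": 0,"z": -0.12,"gripper": 90},
    {"ax": 0,"ay": 0,"az": 0,"x": 0,"y": 0,"z": -0.19,"gripper": 90},
    {"ax": 0,"ay": 0,"az": 0,"x": 0,"y": 0,"z": -0.26,"gripper": 90},
  ],
)

```text
time: 10.17
tool_pos: [0.5957, 0.1418, 0.3276]
tcp_rot: [3.139, -0.002, -1.687]
ft_force: [0.9, 0.5, 0.1]
grip_width: 0.0768
grasp_force: 0.0
```

Request:
send_rows(
  increments=[
    {"ax": 0,"ay": 0,"az": 0,"x": 0.1,"y": 0,"z": 0,"gripper": 75},
    {"ax": 0,"ay": 0,"az": 0,"x": 0.1,"y": 0,"z": 0,"gripper": 75},
    {"ax": 0,"ay": 0,"az": 0,"x": 0.1,"y": 0,"z": 0,"gripper": 75},
    {"ax": 0,"ay": 0,"az": 0,"x": 0.1,"y": 0,"z": 0,"gripper": 75},
  ],
)

```text
time: 10.5
tool_pos: [0.59, 0.0918, 0.3265]
tcp_rot: [3.139, -0.001, -1.688]
ft_force: [0.1, 0.7, 0.1]
grip_width: 0.064
grasp_force: 0.0
```

```bash
python3 -c "
from h import *
st();s=sense();c=cam('top');p,d=eyes.get_image('top');crop('t2',p,225,385,165,245,5)
print([((u-225)*5,(v-165)*5) for u,v in [proj(c,J(*q)) for q in [(-.045,.125,.052),(.045,.125,.052),(-.035,0,.05),(.035,0,.05)]]])
go(J(0.0015,-.011,.074),DOWN(np.pi+YAW))"
```

```text
t 10.5 tcpJ [0.0028 0.0251 0.3265] z 0.3265 grasp [0.0025 0.025  0.1715] rpy [ 3.139e+00 -1.000e-03 -1.688e+00] q [ 0.43  0.4  -0.17 -0.   -1.   -0.54] F [-0.   0.7  0.1] w 0.064 g 0.0
[(np.float64(116.6955638914078), np.float64(219.84160197363948)), (np.float64(139.969667555481), np.float64(62.007767954033994)), (np.float64(344.5176365006324), np.float64(229.12731135532425)), (np.float64(360.12270939239727), np.float64(106.34699784774043))]
{'ax': 0.0003, 'ay': -0.0008, 'az': 0.4991, 'x': 0.0733, 'y': 0.0022, 'z': 0.1946} dist 0.104 ang 89.8
```

View pics/t2.png

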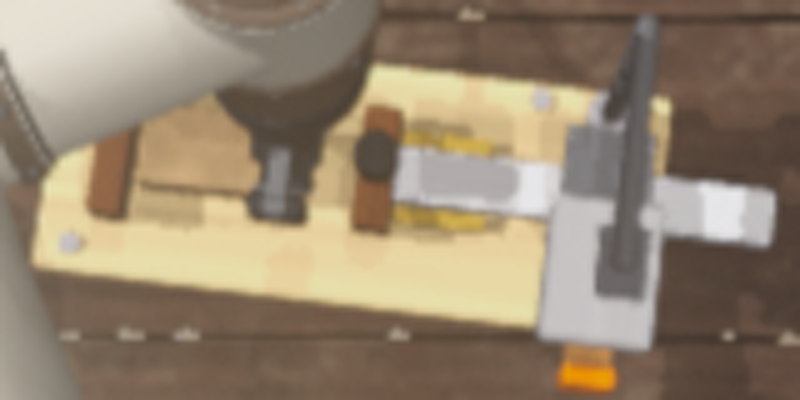

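Top crop: the block lies between the fence (~(110,160)) and the jaw (~(378,165)), the knob is at (378,155), and the fence and jaw fit the shifted jig frame. Next I turn the tool back to grip the knob.

Request:
send_rows(
  increments=[
    {"ax": 0,"ay": 0,"az": 0.499,"x": 0.073,"y": 0.002,"z": 0,"gripper": 75},
    {"ax": 0,"ay": 0,"az": 0.499,"x": 0.073,"y": 0.002,"z": 0,"gripper": 75},
    {"ax": 0,"ay": 0,"az": 0.499,"x": 0.073,"y": 0.002,"z": 0,"gripper": 75},
    {"ax": 0,"ay": 0,"az": 0.499,"x": 0.073,"y": 0.002,"z": 0,"gripper": 75},
    {"ax": 0,"ay": 0,"az": 0.499,"x": 0.073,"y": 0.002,"z": 0,"gripper": 75},
    {"ax": 0,"ay": 0,"az": 0.499,"x": 0.073,"y": 0.002,"z": 0,"gripper": 75},
    {"ax": 0,"ay": 0,"az": 0.499,"x": 0.073,"y": 0.002,"z": 0,"gripper": 75},
    {"ax": 0,"ay": 0,"az": 0.499,"x": 0.073,"y": 0.002,"z": 0,"gripper": 75},
  ],
)

```text
time: 11.22
tool_pos: [0.5851, 0.0573, 0.3259]
tcp_rot: [3.141, -0.003, -2.692]
ft_force: [-1.6, -0.2, 0.3]
grip_width: 0.064
grasp_force: 0.0
```

```bash
python3 -c "
from h import *
st();go(J(0.0005,-.011,.16),DOWN(np.pi+YAW))"
```

```text
t 11.22 tcpJ [ 0.002  -0.0097  0.3259] z 0.3259 grasp [ 0.0015 -0.0099  0.1709] rpy [ 3.141e+00 -3.000e-03 -2.692e+00] q [ 0.37  0.39 -0.2  -0.   -0.99 -1.49] F [-1.6 -0.3  0.3] w 0.064 g 0.0
{'ax': -0.0001, 'ay': -0.001, 'az': 0.1794, 'x': 0.0038, 'y': -0.0005, 'z': 0.0219} dist 0.011 ang 32.3
```

Request:
send_rows(
  increments=[
    {"ax": 0,"ay": 0,"az": 0.181,"x": 0.002,"y": -0.001,"z": 0.02,"gripper": 75},
    {"ax": 0,"ay": 0,"az": 0.181,"x": 0.002,"y": -0.001,"z": 0.02,"gripper": 75},
    {"ax": 0,"ay": 0,"az": 0.181,"x": 0.002,"y": -0.001,"z": 0.02,"gripper": 75},
    {"ax": 0,"ay": 0,"az": 0.181,"x": 0.002,"y": -0.001,"z": 0.02,"gripper": 75},
    {"ax": 0,"ay": 0,"az": 0.181,"x": 0.002,"y": -0.001,"z": 0.02,"gripper": 75},
    {"ax": 0,"ay": 0,"az": 0.181,"x": 0.002,"y": -0.001,"z": 0.05,"gripper": 75},
    {"ax": 0,"ay": 0,"az": 0.181,"x": 0.002,"y": -0.001,"z": 0.1,"gripper": 75},
    {"ax": 0,"ay": 0,"az": 0.181,"x": 0.002,"y": -0.001,"z": 0.1,"gripper": 75},
  ],
)

```text
time: 11.88
tool_pos: [0.5826, 0.0558, 0.2719]
tcp_rot: [-3.138, -0.011, 3.027]
ft_force: [-0.1, -0.8, -1.8]
grip_width: 0.0641
grasp_force: 0.0
```

Request:
send_rows(
  increments=[
    {"ax": 0,"ay": 0,"az": 0,"x": 0,"y": 0,"z": 0,"gripper": 75},
    {"ax": 0,"ay": 0,"az": 0,"x": 0,"y": 0,"z": 0,"gripper": 75},
    {"ax": 0,"ay": 0,"az": 0,"x": 0,"y": 0,"z": 0,"gripper": 75},
  ],
)

```text
time: 12.13
tool_pos: [0.5847, 0.0558, 0.2781]
tcp_rot: [-3.142, 0.0, 3.028]
ft_force: [-0.3, 0.1, -0.1]
grip_width: 0.0639
grasp_force: 0.0
```

```bash
python3 -c "
from h import *
st();go(J(0.0005,-.0115,.074),DOWN(np.pi+YAW))"
```

```text
t 12.13 tcpJ [ 0.0017 -0.0113  0.2781] z 0.2781 grasp [ 0.0018 -0.0113  0.1231] rpy [-3.142  0.     3.028] q [ 0.37  0.44 -0.25  0.   -0.88 -2.05] F [-0.3  0.1 -0.1] w 0.0639 g 0.0
{'ax': -0.0, 'ay': 0.0002, 'az': 0.0002, 'x': 0.0025, 'y': -0.0005, 'z': 0.0981} dist 0.049 ang 0.0
```

Request:
send_rows(
  increments=[
    {"ax": 0,"ay": 0,"az": 0,"x": 0.002,"y": 0,"z": 0.05,"gripper": 75},
    {"ax": 0,"ay": 0,"az": 0,"x": 0.002,"y": 0,"z": 0.098,"gripper": 75},
    {"ax": 0,"ay": 0,"az": 0,"x": 0.002,"y": 0,"z": 0.098,"gripper": 75},
    {"ax": 0,"ay": 0,"az": 0,"x": 0.002,"y": 0,"z": 0.098,"gripper": 0},
    {"ax": 0,"ay": 0,"az": 0,"x": 0.002,"y": 0,"z": 0.098,"gripper": 0},
    {"ax": 0,"ay": 0,"az": 0,"x": 0.002,"y": 0,"z": 0.098,"gripper": 0},
    {"ax": 0,"ay": 0,"az": 0,"x": 0.002,"y": 0,"z": 0.098,"gripper": 0},
    {"ax": 0,"ay": 0,"az": 0,"x": 0.002,"y": 0,"z": 0.098,"gripper": 0},
  ],
  force=40,
)

```text
time: 12.8
tool_pos: [0.5838, 0.0556, 0.23]
tcp_rot: [3.141, 0.002, 3.028]
ft_force: [-0.7, 0.9, 5.9]
grip_width: 0.0251
grasp_force: 39.2
```

Request:
send_rows(
  increments=[
    {"ax": 0,"ay": 0,"az": 0,"x": 0,"y": 0.01,"z": 0,"gripper": 0},
    {"ax": 0,"ay": 0,"az": 0,"x": 0,"y": 0.02,"z": 0,"gripper": 0},
    {"ax": 0,"ay": 0,"az": 0,"x": 0,"y": 0.032,"z": 0,"gripper": 0},
    {"ax": 0,"ay": 0,"az": 0,"x": 0,"y": 0.044,"z": 0,"gripper": 0},
    {"ax": 0,"ay": 0,"az": 0,"x": 0,"y": 0.054,"z": 0,"gripper": 0},
    {"ax": 0,"ay": 0,"az": 0,"x": 0,"y": 0.06,"z": 0,"gripper": 0},
    {"ax": 0,"ay": 0,"az": 0,"x": 0,"y": 0.06,"z": 0,"gripper": 0},
  ],
)

```text
time: 13.38
tool_pos: [0.5873, 0.0855, 0.23]
tcp_rot: [3.141, 0.002, 3.029]
ft_force: [-1.1, -0.8, 6.0]
grip_width: 0.0248
grasp_force: 39.5
```

```bash
python3 -c "
from h import *
st()"
```

```text
t 13.38 tcpJ [0.0009 0.0186 0.23  ] z 0.23 grasp [0.0012 0.0186 0.075 ] rpy [3.141e+00 2.000e-03 3.029e+00] q [ 0.42  0.51 -0.28  0.   -0.78 -2.1 ] F [-1.  -0.9  6. ] w 0.0248 g 39.5
```

Request:
send_rows(
  increments=[
    {"ax": 0,"ay": 0,"az": 0,"x": 0,"y": 0.003,"z": 0,"gripper": 0},
    {"ax": 0,"ay": 0,"az": 0,"x": 0,"y": 0.006,"z": 0,"gripper": 0},
    {"ax": 0,"ay": 0,"az": 0,"x": 0,"y": 0.008,"z": 0,"gripper": 0},
    {"ax": 0,"ay": 0,"az": 0,"x": 0,"y": 0.01,"z": 0,"gripper": 0},
    {"ax": 0,"ay": 0,"az": 0,"x": 0,"y": 0.01,"z": 0,"gripper": 0},
    {"ax": 0,"ay": 0,"az": 0,"x": 0,"y": 0.01,"z": 0,"gripper": 0},
  ],
)

```text
time: 13.88
tool_pos: [0.5878, 0.0899, 0.23]
tcp_rot: [-3.141, 0.002, 3.028]
ft_force: [0.9, -3.3, 6.6]
grip_width: 0.0249
grasp_force: 39.5
```

```bash
python3 -c "
from h import *
st()"
```

```text
t 13.88 tcpJ [0.0009 0.023  0.23  ] z 0.23 grasp [0.0012 0.0229 0.075 ] rpy [-3.141e+00  2.000e-03  3.028e+00] q [ 0.42  0.51 -0.28  0.   -0.78 -2.11] F [ 1.3 -3.2  6.6] w 0.0249 g 39.5
```

Request:
send_rows(
  increments=[
    {"ax": 0,"ay": 0,"az": 0,"x": 0,"y": 0.002,"z": 0,"gripper": 0},
    {"ax": 0,"ay": 0,"az": 0,"x": 0,"y": 0.002,"z": 0,"gripper": 0},
    {"ax": 0,"ay": 0,"az": 0,"x": 0,"y": 0.002,"z": 0,"gripper": 0},
  ],
)

```text
time: 14.13
tool_pos: [0.5879, 0.0908, 0.23]
tcp_rot: [-3.141, 0.002, 3.028]
ft_force: [-0.2, -2.2, 6.7]
grip_width: 0.0251
grasp_force: 39.4
```

Request:
send_rows(
  increments=[
    {"ax": 0,"ay": 0,"az": 0,"x": 0,"y": 0.002,"z": 0,"gripper": 0},
    {"ax": 0,"ay": 0,"az": 0,"x": 0,"y": 0.002,"z": 0,"gripper": 0},
    {"ax": 0,"ay": 0,"az": 0,"x": 0,"y": 0.002,"z": 0,"gripper": 0},
  ],
)

```text
time: 14.38
tool_pos: [0.588, 0.0917, 0.23]
tcp_rot: [-3.141, 0.002, 3.028]
ft_force: [1.4, -2.3, 7.3]
grip_width: 0.0251
grasp_force: 39.4
```

```bash
python3 -c "
from h import *
st()"
```

```text
t 14.38 tcpJ [0.0009 0.0248 0.23  ] z 0.23 grasp [0.0012 0.0248 0.075 ] rpy [-3.141e+00  2.000e-03  3.028e+00] q [ 0.43  0.51 -0.28  0.   -0.78 -2.11] F [ 1.7 -2.1  7.3] w 0.0251 g 39.4
```

Request:
send_rows(
  increments=[
    {"ax": 0,"ay": 0,"az": 0,"x": 0,"y": 0.002,"z": 0,"gripper": 0},
    {"ax": 0,"ay": 0,"az": 0,"x": 0,"y": 0.002,"z": 0,"gripper": 0},
    {"ax": 0,"ay": 0,"az": 0,"x": 0,"y": 0.002,"z": 0,"gripper": 0},
  ],
)

```text
time: 14.63
tool_pos: [0.5881, 0.092, 0.23]
tcp_rot: [-3.14, 0.001, 3.028]
ft_force: [-0.2, -6.5, 6.7]
grip_width: 0.0248
grasp_force: 39.6
```

Request:
send_rows(
  increments=[
    {"ax": 0,"ay": 0,"az": 0,"x": 0,"y": 0.002,"z": 0,"gripper": 0},
    {"ax": 0,"ay": 0,"az": 0,"x": 0,"y": 0.002,"z": 0,"gripper": 0},
    {"ax": 0,"ay": 0,"az": 0,"x": 0,"y": 0.002,"z": 0,"gripper": 0},
  ],
)

```text
time: 14.88
tool_pos: [0.5882, 0.0922, 0.23]
tcp_rot: [-3.139, 0.001, 3.028]
ft_force: [0.7, -9.7, 6.9]
grip_width: 0.0249
grasp_force: 39.7
```

Request:
send_rows(
  increments=[
    {"ax": 0,"ay": 0,"az": 0,"x": 0,"y": 0.002,"z": 0,"gripper": 0},
    {"ax": 0,"ay": 0,"az": 0,"x": 0,"y": 0.002,"z": 0,"gripper": 0},
    {"ax": 0,"ay": 0,"az": 0,"x": 0,"y": 0.002,"z": 0,"gripper": 0},
  ],
)

```text
time: 15.13
tool_pos: [0.5883, 0.0924, 0.23]
tcp_rot: [-3.138, 0.0, 3.027]
ft_force: [1.5, -12.9, 6.6]
grip_width: 0.0249
grasp_force: 39.8
```

Request:
send_rows(
  increments=[
    {"ax": 0,"ay": 0,"az": 0,"x": 0,"y": 0.002,"z": 0,"gripper": 0},
    {"ax": 0,"ay": 0,"az": 0,"x": 0,"y": 0.002,"z": 0,"gripper": 0},
    {"ax": 0,"ay": 0,"az": 0,"x": 0,"y": 0.002,"z": 0,"gripper": 75},
    {"ax": 0,"ay": 0,"az": 0,"x": 0,"y": 0.002,"z": 0,"gripper": 75},
    {"ax": 0,"ay": 0,"az": 0,"x": 0,"y": 0,"z": 0,"gripper": 75},
    {"ax": 0,"ay": 0,"az": 0,"x": 0,"y": -0.003,"z": 0,"gripper": 75},
    {"ax": 0,"ay": 0,"az": 0,"x": 0,"y": -0.003,"z": 0,"gripper": 75},
    {"ax": 0,"ay": 0,"az": 0,"x": 0,"y": -0.003,"z": -0.06,"gripper": 75},
  ],
)

```text
time: 15.8
tool_pos: [0.5854, 0.0933, 0.2524]
tcp_rot: [-3.136, -0.013, 3.026]
ft_force: [0.2, 0.5, -1.0]
grip_width: 0.0639
grasp_force: 0.0
```

Request:
send_rows(
  increments=[
    {"ax": 0,"ay": 0,"az": 0,"x": 0,"y": 0,"z": -0.08,"gripper": 75},
    {"ax": 0,"ay": 0,"az": 0,"x": 0,"y": 0,"z": -0.16,"gripper": 0},
    {"ax": 0,"ay": 0,"az": 0,"x": 0.1,"y": 0,"z": -0.16,"gripper": 0},
    {"ax": 0,"ay": 0,"az": 0,"x": 0.18,"y": 0,"z": -0.16,"gripper": 0},
    {"ax": 0,"ay": 0,"az": 0,"x": 0.24,"y": 0,"z": -0.16,"gripper": 0},
    {"ax": 0,"ay": 0,"az": 0,"x": 0.24,"y": 0,"z": -0.16,"gripper": 0},
  ],
)

```text
time: 16.3
tool_pos: [0.4623, 0.1063, 0.3375]
tcp_rot: [-3.14, -0.007, 3.029]
ft_force: [-0.2, -0.1, -0.8]
grip_width: 0.0032
grasp_force: 0.0
```

```bash
python3 - <<'E'
from h import *
st();c=cam('top');p,d=eyes.get_image('top');crop('t3',p,225,385,165,245,5)
ys,xs=np.mgrid[225:250,325:360]
P=np.array([atd(c,u,v,d[v,u]) for u,v in zip(xs.ravel(),ys.ravel())]);q=np.array([inJ(x) for x in P])
col=p[225:250,325:360].reshape(-1,3).astype(int);m=(col[:,2]>180)&(col[:,0]<70)&(q[:,2]>.03)
print('orange',m.sum(),q[m].min(0),q[m].max(0),np.median(q[m],0))
S=RJ*rpy([np.pi-np.radians(40),0,0])*R.from_euler('z',0)
# tool: x = -jx, z leaning: upper end to -y by 40deg
a=np.radians(40)
M=np.array([[-1,0,0],[0,np.cos(a),np.sin(a)],[0,np.sin(a),-np.cos(a)]]).T
S=RJ*R.from_matrix(M);print(RJ.inv().apply(S.apply(np.eye(3))).round(2))
go(J(-.20,-.20,.17),S,ahead=.17)
E
```

```text
t 16.3 tcpJ [-0.1257  0.0251  0.3375] z 0.3375 grasp [-0.1267  0.0248  0.1825] rpy [-3.14  -0.007  3.029] q [ 0.57  0.2  -0.45 -0.   -0.94 -2.25] F [-0.2 -0.2 -0.8] w 0.0032 g 0.0
orange 52 [-0.10857318 -0.15280399  0.05777259] [-0.09333968 -0.12508958  0.08690302] [-0.10236367 -0.13840162  0.08151558]
[[-1.    0.    0.  ]
 [-0.    0.77  0.64]
 [-0.    0.64 -0.77]]
{'ax': -0.2224, 'ay': -0.0011, 'az': 0.0004, 'x': 0.1557, 'y': -0.6706, 'z': 0.077} dist 0.346 ang 40.0
```

View pics/t3.png

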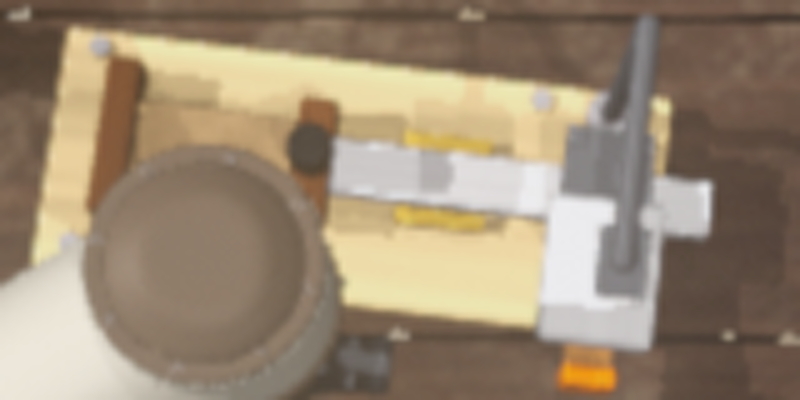

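The block now sits between the fence (~(115,130)) and the jaw (~(320,160)), and the orange tab is still at (587,368). I back off toward the robot before passing the light, then take the slant.

Request:
send_rows(
  increments=[
    {"ax": 0,"ay": 0,"az": 0,"x": 0.08,"y": 0,"z": 0,"gripper": 0},
    {"ax": 0,"ay": 0,"az": 0,"x": 0.156,"y": 0,"z": 0,"gripper": 0},
    {"ax": -0.222,"ay": 0,"az": 0,"x": 0.156,"y": -0.67,"z": 0.04,"gripper": 0},
    {"ax": -0.222,"ay": 0,"az": 0,"x": 0.156,"y": -0.67,"z": 0.04,"gripper": 0},
    {"ax": -0.222,"ay": 0,"az": 0,"x": 0.156,"y": -0.67,"z": 0.04,"gripper": 0},
    {"ax": -0.222,"ay": 0,"az": 0,"x": 0.156,"y": -0.67,"z": 0.04,"gripper": 0},
    {"ax": -0.222,"ay": 0,"az": 0,"x": 0.156,"y": -0.67,"z": 0.04,"gripper": 0},
    {"ax": -0.222,"ay": 0,"az": 0,"x": 0.156,"y": -0.67,"z": 0.04,"gripper": 0},
  ],
)

```text
time: 17.02
tool_pos: [0.3689, -0.0898, 0.3264]
tcp_rot: [2.529, -0.002, 3.031]
ft_force: [0.5, -0.6, -0.6]
grip_width: -0.0003
grasp_force: 0.0
```

```bash
cat >> h.py <<'E'
a=np.radians(40)
S=RJ*R.from_matrix(np.array([[-1,0,0],[0,np.cos(a),np.sin(a)],[0,np.sin(a),-np.cos(a)]]).T)
def tip():
    s=sense();print('tip',inJ(s['tool_pos']+rpy(s['tcp_rot']).apply([0,0,.173])).round(4))
E
python3 - <<'E'
from h import *
st();tip()
go(J(-.18,-.134,.1),S,ahead=.173)
E
```

```text
t 17.02 tcpJ [-0.1961 -0.1805  0.3264] z 0.3264 grasp [-0.1968 -0.0913  0.1996] rpy [ 2.529e+00 -2.000e-03  3.031e+00] q [-0.1   0.1  -0.41 -0.68 -1.15 -1.27] F [ 0.6 -0.6 -0.6] w -0.0003 g 0.0
tip [-0.1968 -0.0809  0.1849]
{'ax': -0.0271, 'ay': -0.0013, 'az': 0.0004, 'x': -0.0323, 'y': -0.2139, 'z': 0.0789} dist 0.115 ang 4.9
```

Request:
send_rows(
  increments=[
    {"ax": -0.027,"ay": 0,"az": 0,"x": 0,"y": -0.214,"z": 0.079,"gripper": 0},
    {"ax": -0.027,"ay": 0,"az": 0,"x": 0,"y": -0.214,"z": 0.079,"gripper": 0},
    {"ax": -0.027,"ay": 0,"az": 0,"x": 0,"y": -0.214,"z": 0.079,"gripper": 0},
    {"ax": -0.027,"ay": 0,"az": 0,"x": -0.03,"y": -0.214,"z": 0.079,"gripper": 0},
    {"ax": -0.027,"ay": 0,"az": 0,"x": -0.03,"y": -0.214,"z": 0.079,"gripper": 0},
    {"ax": -0.027,"ay": 0,"az": 0,"x": -0.03,"y": -0.214,"z": 0.079,"gripper": 0},
  ],
)

```text
time: 17.52
tool_pos: [0.3756, -0.1563, 0.2313]
tcp_rot: [2.45, -0.009, 3.028]
ft_force: [0.1, 0.1, 1.0]
grip_width: 0.0001
grasp_force: 0.0
```

```bash
python3 - <<'E'
from h import *
st();tip()
b=go(J(-.15,-.134,.060),S,ahead=.173)
E
```

```text
t 17.52 tcpJ [-0.1819 -0.2457  0.2313] z 0.2313 grasp [-0.183  -0.1468  0.112 ] rpy [ 2.45  -0.009  3.028] q [-0.3   0.33 -0.41 -0.76 -1.13 -0.94] F [0.1 0.1 1. ] w 0.0001 g 0.0
tip [-0.1831 -0.1353  0.0981]
{'ax': -0.0019, 'ay': -0.0022, 'az': -0.0016, 'x': -0.0645, 'y': -0.0484, 'z': 0.0599} dist 0.05 ang 0.6
```

Request:
send_rows(
  increments=[
    {"ax": 0,"ay": -0.001,"az": 0,"x": -0.02,"y": -0.048,"z": 0.06,"gripper": 0},
    {"ax": 0,"ay": -0.001,"az": 0,"x": -0.04,"y": -0.048,"z": 0.06,"gripper": 0},
    {"ax": 0,"ay": -0.001,"az": 0,"x": -0.064,"y": -0.048,"z": 0.06,"gripper": 0},
    {"ax": 0,"ay": -0.001,"az": 0,"x": -0.064,"y": -0.048,"z": 0.06,"gripper": 0},
    {"ax": 0,"ay": -0.001,"az": 0,"x": -0.064,"y": -0.048,"z": 0.06,"gripper": 0},
    {"ax": 0,"ay": -0.001,"az": 0,"x": -0.064,"y": -0.048,"z": 0.06,"gripper": 0},
  ],
)

```text
time: 18.02
tool_pos: [0.4063, -0.1584, 0.195]
tcp_rot: [2.45, -0.003, 3.027]
ft_force: [0.3, 0.1, -0.0]
grip_width: -0.0
grasp_force: 0.0
```

```bash
python3 - <<'E'
from h import *
st();tip()
b=go(J(-.12,-.134,.062),S,ahead=.173)
c=cam('scene');p,d=eyes.get_image('scene');u,v=map(int,proj(c,J(-.11,-.139,.07)));print(u,v)
crop('s4',p,u-60,u+60,v-55,v+35,6)
E
```

```text
t 18.02 tcpJ [-0.1512 -0.2443  0.195 ] z 0.195 grasp [-0.1515 -0.1454  0.0756] rpy [ 2.450e+00 -3.000e-03  3.027e+00] q [-0.29  0.43 -0.37 -0.79 -1.08 -0.89] F [ 0.3  0.1 -0. ] w -0.0 g 0.0
tip [-0.1515 -0.134   0.0617]
{'ax': -0.0021, 'ay': -0.0005, 'az': -0.0006, 'x': -0.0625, 'y': -0.0018, 'z': -0.0006} dist 0.031 ang 0.4
358 203
```

View pics/s4.png

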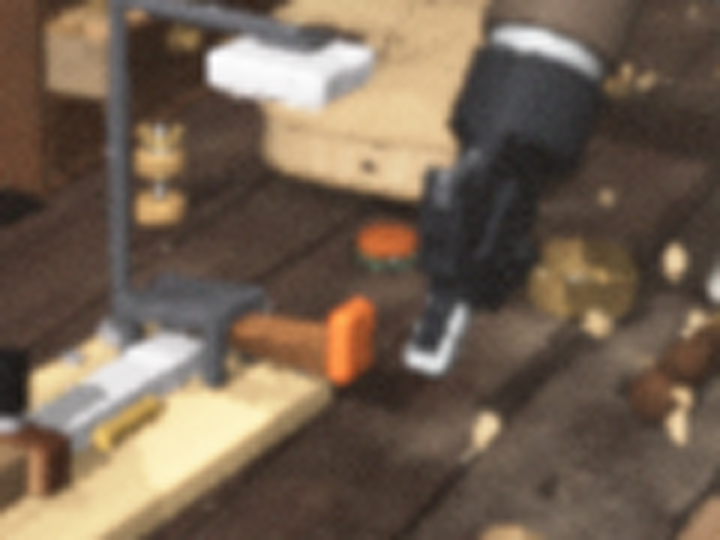

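The fingertips at (425,360) are squarely in front of the tab at (352,340), and the gripper is clear of the light head at (290,70). Now I push.

Request:
send_rows(
  increments=[
    {"ax": 0,"ay": 0,"az": 0,"x": -0.02,"y": 0,"z": 0,"gripper": 0},
    {"ax": 0,"ay": 0,"az": 0,"x": -0.04,"y": 0,"z": 0,"gripper": 0},
    {"ax": 0,"ay": 0,"az": 0,"x": -0.055,"y": 0,"z": 0,"gripper": 0},
    {"ax": 0,"ay": 0,"az": 0,"x": -0.065,"y": 0,"z": 0,"gripper": 0},
    {"ax": 0,"ay": 0,"az": 0,"x": -0.075,"y": -0.001,"z": 0.001,"gripper": 0},
    {"ax": 0,"ay": 0,"az": 0,"x": -0.09,"y": -0.002,"z": 0.002,"gripper": 0},
    {"ax": 0,"ay": 0,"az": 0,"x": -0.1,"y": -0.004,"z": 0.004,"gripper": 0},
    {"ax": 0,"ay": 0,"az": 0,"x": -0.1,"y": -0.004,"z": 0.004,"gripper": 0},
  ],
)

```text
time: 18.73
tool_pos: [0.4567, -0.1648, 0.1893]
tcp_rot: [2.45, -0.006, 3.026]
ft_force: [-0.3, 0.5, 0.4]
grip_width: 0.0004
grasp_force: 0.0
```

```bash
python3 - <<'E'
from h import *
st();tip()
E
```

```text
t 18.73 tcpJ [-0.1004 -0.2449  0.1893] z 0.1893 grasp [-0.1009 -0.146   0.0699] rpy [ 2.45  -0.006  3.026] q [-0.27  0.5  -0.26 -0.78 -1.1  -0.94] F [-0.3  0.5  0.4] w 0.0004 g 0.0
tip [-0.101  -0.1345  0.0561]
```

Request:
send_rows(
  increments=[
    {"ax": 0,"ay": 0,"az": 0,"x": -0.008,"y": 0,"z": 0,"gripper": 0},
    {"ax": 0,"ay": 0,"az": 0,"x": -0.016,"y": -0.001,"z": 0.001,"gripper": 0},
    {"ax": 0,"ay": 0,"az": 0,"x": -0.02,"y": -0.002,"z": 0.002,"gripper": 0},
    {"ax": 0,"ay": 0,"az": 0,"x": -0.02,"y": -0.002,"z": 0.002,"gripper": 0},
    {"ax": 0,"ay": 0,"az": 0,"x": -0.02,"y": -0.002,"z": 0.002,"gripper": 0},
  ],
)

```text
time: 19.15
tool_pos: [0.466, -0.166, 0.1884]
tcp_rot: [2.45, -0.005, 3.026]
ft_force: [0.8, 0.1, -0.6]
grip_width: 0.0
grasp_force: 0.0
```

```bash
python3 - <<'E'
from h import *
st();tip()
c=cam('scene');p,d=eyes.get_image('scene');u,v=358,203
crop('s5',p,u-60,u+60,v-55,v+35,6)
E
```

```text
t 19.15 tcpJ [-0.091  -0.2451  0.1884] z 0.1884 grasp [-0.0914 -0.1463  0.069 ] rpy [ 2.45  -0.005  3.026] q [-0.27  0.51 -0.24 -0.78 -1.1  -0.95] F [ 0.8  0.2 -0.6] w 0.0 g 0.0
tip [-0.0915 -0.1348  0.0551]
```

View pics/s5.png

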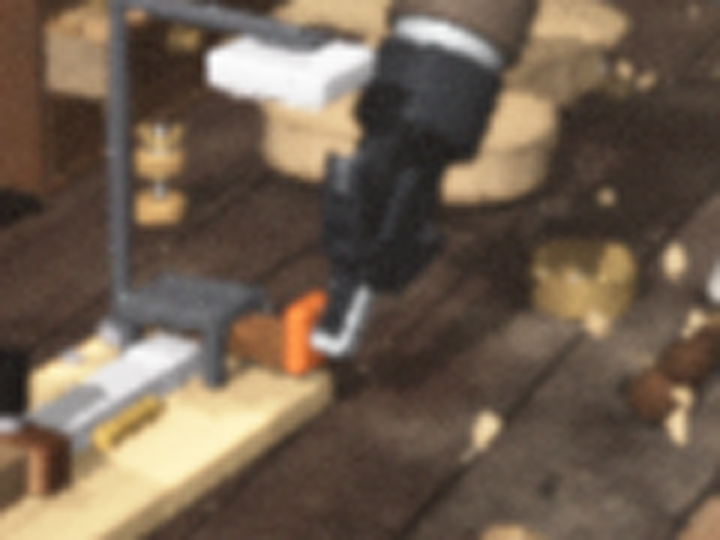

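The tab has moved from (352,340) to (303,332) with the fingertips bearing on its face. That is my tenth and last picture, so I go on by force.

Request:
send_rows(
  increments=[
    {"ax": 0,"ay": 0,"az": 0,"x": -0.006,"y": 0,"z": 0.001,"gripper": 0},
    {"ax": 0,"ay": 0,"az": 0,"x": -0.012,"y": -0.001,"z": 0.001,"gripper": 0},
    {"ax": 0,"ay": 0,"az": 0,"x": -0.012,"y": -0.001,"z": 0.001,"gripper": 0},
    {"ax": 0,"ay": 0,"az": 0,"x": -0.012,"y": -0.001,"z": 0.001,"gripper": 0},
  ],
)

```text
time: 19.53
tool_pos: [0.4719, -0.1667, 0.1876]
tcp_rot: [2.45, -0.006, 3.026]
ft_force: [-0.1, 0.6, -0.2]
grip_width: -0.0003
grasp_force: 0.1
```

Request:
send_rows(
  increments=[
    {"ax": 0,"ay": 0,"az": 0,"x": -0.004,"y": 0,"z": 0,"gripper": 0},
    {"ax": 0,"ay": 0,"az": 0,"x": -0.004,"y": 0,"z": 0,"gripper": 0},
    {"ax": 0,"ay": 0,"az": 0,"x": -0.004,"y": 0,"z": 0,"gripper": 0},
  ],
)

```text
time: 19.78
tool_pos: [0.4736, -0.1669, 0.1874]
tcp_rot: [2.449, -0.007, 3.026]
ft_force: [-0.2, 0.3, -0.8]
grip_width: -0.0
grasp_force: 0.5
```

Request:
send_rows(
  increments=[
    {"ax": 0,"ay": 0,"az": 0,"x": -0.004,"y": 0,"z": 0,"gripper": 0},
    {"ax": 0,"ay": 0,"az": 0,"x": -0.004,"y": 0,"z": 0,"gripper": 0},
    {"ax": 0,"ay": 0,"az": 0,"x": -0.004,"y": 0,"z": 0,"gripper": 0},
  ],
)

```text
time: 20.03
tool_pos: [0.475, -0.1671, 0.1873]
tcp_rot: [2.449, -0.008, 3.027]
ft_force: [-3.4, -0.4, -0.7]
grip_width: -0.0002
grasp_force: 2.0
```

Request:
send_rows(
  increments=[
    {"ax": 0,"ay": 0,"az": 0,"x": -0.004,"y": 0,"z": 0,"gripper": 0},
    {"ax": 0,"ay": 0,"az": 0,"x": -0.004,"y": 0,"z": 0,"gripper": 0},
    {"ax": 0,"ay": 0,"az": 0,"x": -0.004,"y": 0,"z": 0,"gripper": 0},
  ],
)

```text
time: 20.28
tool_pos: [0.4763, -0.1673, 0.1871]
tcp_rot: [2.449, -0.01, 3.028]
ft_force: [-5.4, -0.3, 1.1]
grip_width: 0.0004
grasp_force: 2.9
```

Request:
send_rows(
  increments=[
    {"ax": 0,"ay": 0,"az": 0,"x": -0.004,"y": 0,"z": 0,"gripper": 0},
    {"ax": 0,"ay": 0,"az": 0,"x": -0.004,"y": 0,"z": 0,"gripper": 0},
    {"ax": 0,"ay": 0,"az": 0,"x": -0.004,"y": 0,"z": 0,"gripper": 0},
  ],
)

```text
time: 20.53
tool_pos: [0.4775, -0.1675, 0.187]
tcp_rot: [2.448, -0.012, 3.029]
ft_force: [-8.5, -0.2, 1.0]
grip_width: 0.0005
grasp_force: 4.1
```

Request:
send_rows(
  increments=[
    {"ax": 0,"ay": 0,"az": 0,"x": -0.004,"y": 0,"z": 0,"gripper": 0},
    {"ax": 0,"ay": 0,"az": 0,"x": -0.004,"y": 0,"z": 0,"gripper": 0},
    {"ax": 0,"ay": 0,"az": 0,"x": -0.004,"y": 0,"z": 0,"gripper": 0},
  ],
)

```text
time: 20.78
tool_pos: [0.4787, -0.1677, 0.1869]
tcp_rot: [2.447, -0.015, 3.03]
ft_force: [-11.2, -2.3, 1.9]
grip_width: 0.0005
grasp_force: 5.3
```

Request:
send_rows(
  increments=[
    {"ax": 0,"ay": 0,"az": 0,"x": -0.004,"y": 0,"z": 0,"gripper": 0},
    {"ax": 0,"ay": 0,"az": 0,"x": -0.007,"y": 0,"z": 0,"gripper": 0},
    {"ax": 0,"ay": 0,"az": 0,"x": -0.007,"y": 0,"z": 0,"gripper": 0},
    {"ax": 0,"ay": 0,"az": 0,"x": -0.007,"y": 0,"z": 0,"gripper": 0},
  ],
)

```text
time: 21.12
tool_pos: [0.4807, -0.1681, 0.1866]
tcp_rot: [2.446, -0.019, 3.032]
ft_force: [-15.4, -2.4, 4.3]
grip_width: 0.0004
grasp_force: 7.4
```

Request:
send_rows(
  increments=[
    {"ax": 0,"ay": 0,"az": 0,"x": -0.004,"y": 0,"z": 0,"gripper": 0},
    {"ax": 0,"ay": 0,"az": 0,"x": -0.004,"y": 0,"z": 0,"gripper": 0},
    {"ax": 0,"ay": 0,"az": 0,"x": -0.004,"y": 0,"z": 0,"gripper": 0},
    {"ax": 0,"ay": 0,"az": 0,"x": -0.004,"y": 0,"z": 0,"gripper": 0},
  ],
)

```text
time: 21.45
tool_pos: [0.4818, -0.1683, 0.1865]
tcp_rot: [2.446, -0.021, 3.033]
ft_force: [-17.8, -3.5, 4.0]
grip_width: 0.0001
grasp_force: 8.5
```

```bash
python3 - <<'E'
from h import *
st();tip()
E
```

```text
t 21.45 tcpJ [-0.0751 -0.2455  0.1865] z 0.1865 grasp [-0.0782 -0.1462  0.0675] rpy [ 2.446 -0.021  3.033] q [-0.27  0.53 -0.21 -0.77 -1.13 -0.97] F [-17.3  -5.5   4. ] w 0.0001 g 8.5
tip [-0.0785 -0.1347  0.0537]
```

Request:
send_rows(
  increments=[
    {"ax": 0,"ay": 0,"az": 0,"x": 0.02,"y": 0,"z": 0,"gripper": 0},
    {"ax": 0,"ay": 0,"az": 0,"x": 0.06,"y": 0,"z": 0,"gripper": 0},
    {"ax": 0,"ay": 0,"az": 0,"x": 0.12,"y": 0,"z": 0,"gripper": 0},
    {"ax": 0,"ay": 0,"az": 0,"x": 0.18,"y": 0,"z": 0,"gripper": 0},
    {"ax": 0,"ay": 0,"az": 0,"x": 0.2,"y": 0,"z": -0.05,"gripper": 0},
    {"ax": 0,"ay": 0,"az": 0,"x": 0.2,"y": 0,"z": -0.1,"gripper": 0},
    {"ax": 0,"ay": 0,"az": 0,"x": 0.2,"y": 0,"z": -0.1,"gripper": 0},
    {"ax": 0,"ay": 0,"az": 0,"x": 0.2,"y": 0,"z": -0.1,"gripper": 0},
  ],
)

```text
time: 22.12
tool_pos: [0.3853, -0.1894, 0.228]
tcp_rot: [2.451, -0.0, 3.024]
ft_force: [-0.6, 0.3, 0.1]
grip_width: -0.0001
grasp_force: 0.0
```

```bash
python3 - <<'E'
from h import *
st();tip()
for n in('top','scene'):
    c=cam(n);p,d=eyes.get_image(n)
    vs,us=np.nonzero(d>0);z=d[vs,us];f,cx,cy,M,e=c
    P=e+(np.c_[(us-cx)/f,-(vs-cy)/f,-np.ones(len(us))]*z[:,None])@M.T
    q=RJ.inv().apply(P-O);col=p[vs,us].astype(int)
    m=(col[:,2]>150)&(col[:,0]<70)&(col[:,1]<140)&(abs(q[:,1]+.139)<.03)&(q[:,2]>.04)&(q[:,0]<-.04)&(q[:,2]<.1)
    print(n,'tab',m.sum(),q[m].min(0).round(4),q[m].max(0).round(4))
    m=(q[:,2]>.078)&(q[:,2]<.1)&(abs(q[:,0])<.02)&(abs(q[:,1]-.02)<.05);print('knob',m.sum(),q[m].mean(0).round(4))
    m=(q[:,2]>.04)&(q[:,2]<.055)&(abs(q[:,0])<.06)&(q[:,1]>.048)&(q[:,1]<.115)
    print('block',m.sum(),np.percentile(q[m],[2,98],axis=0).round(4))
E
```

```text
t 22.12 tcpJ [-0.1686 -0.2775  0.228 ] z 0.228 grasp [-0.1682 -0.1788  0.1085] rpy [ 2.451 -0.     3.024] q [-0.36  0.37 -0.36 -0.74 -1.16 -0.91] F [-0.6  0.2  0.1] w -0.0001 g 0.0
tip [-0.1681 -0.1673  0.0946]Traceback (most recent call last):
  File "<stdin>", line 9, in <module>
    return umr_minimum(a, axis, None, out, keepdims, initial, where)
ValueError: zero-size array to reduction operation minimum which has no identity
```

```bash
python3 - <<'E'
from h import *
for n in('top','scene'):
    c=cam(n);p,d=eyes.get_image(n)
    vs,us=np.nonzero(d>0);z=d[vs,us];f,cx,cy,M,e=c
    P=e+(np.c_[(us-cx)/f,-(vs-cy)/f,-np.ones(len(us))]*z[:,None])@M.T
    q=RJ.inv().apply(P-O);col=p[vs,us].astype(int)
    def rep(k,m): print(n,k,m.sum(),np.percentile(q[m],[3,50,97],axis=0).round(4).tolist() if m.any() else '')
    rep('tab',(col[:,2]>150)&(col[:,0]<70)&(col[:,1]<140)&(abs(q[:,1]+.139)<.03)&(q[:,2]>.04)&(q[:,0]<-.04)&(q[:,2]<.1))
    rep('knob',(q[:,2]>.078)&(q[:,2]<.1)&(abs(q[:,0])<.02)&(abs(q[:,1]-.02)<.05))
    rep('block',(q[:,2]>.042)&(q[:,2]<.055)&(abs(q[:,0])<.06)&(q[:,1]>.048)&(q[:,1]<.115))
E
```

```text
top tab 0 
top knob 78 [[-0.0097, 0.0116, 0.0797], [0.001, 0.0232, 0.0892], [0.0128, 0.035, 0.0935]]
top block 382 [[-0.0189, 0.0498, 0.0432], [0.0023, 0.0813, 0.0481], [0.0236, 0.1125, 0.0531]]
scene tab 54 [[-0.0694, -0.1469, 0.0429], [-0.0667, -0.1326, 0.0568], [-0.0482, -0.1236, 0.0764]]
scene knob 48 [[-0.01, 0.0183, 0.0788], [-0.0016, 0.0303, 0.0877], [0.011, 0.0387, 0.0913]]
scene block 184 [[-0.0199, 0.0513, 0.0434], [-0.0016, 0.0831, 0.0476], [0.022, 0.1134, 0.0496]]
```

```bash
python3 -c "
from h import *
print(manip.sign_off())"
```

```text
the job is handed in; nothing more can be done
None
```

The cork block is clamped snug against the fence and lies flat, within about 2 mm of centre. The thumb wedge was jammed at about 18 N and stayed put when I let go, the gripper stayed clear of the light on the slant, and I handed the job in at about 22 s.

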